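Close up the watch-cleaning station: click the caps shut, hang the baskets

TASK

The wash is over: screw down the caps of both solvent cans, clockwise, until each one is fully home and its ratchet clicks, and leave it at a few clicks rather than grinding it round and round. Hang every wash basket that is out on the mat by its handle on the drying rack, one basket to a double hook, its bar resting across both prongs and the basket hanging quietly. Leave the clock, the mug and the screwdriver stand where they are.

Things in the scene. Friction and masses are not known exactly. Their poses are not given: they have to be found in the camera images.
- basket1_grip (a point): Wash basket (steel wire, 100 mm long in y, 70 mm wide in x, 38 mm deep, 0.18 to 0.32 kg) with a rigid upright bail handle; this point is the centre of the bail's black grip, a level bar 94 mm long (along its y), 12 mm wide (x) and 10 mm high, 95 mm above the basket's underside. Bail legs of 5 mm wire go down from the bar's ends. It stands upright on a 3 mm mat. May be absent (None).
- basket2_grip (a point): Wash basket (steel wire, 100 mm long in y, 70 mm wide in x, 38 mm deep, 0.18 to 0.32 kg) with a rigid upright bail handle; this point is the centre of the bail's black grip, a level bar 94 mm long (along its y), 12 mm wide (x) and 10 mm high, 95 mm above the basket's underside. Bail legs of 5 mm wire go down from the bar's ends. It stands upright on a 3 mm mat. May be absent (None).
- basket3_grip (a point): Wash basket (steel wire, 100 mm long in y, 70 mm wide in x, 38 mm deep, 0.18 to 0.32 kg) with a rigid upright bail handle; this point is the centre of the bail's black grip, a level bar 94 mm long (along its y), 12 mm wide (x) and 10 mm high, 95 mm above the basket's underside. Bail legs of 5 mm wire go down from the bar's ends. It stands upright on a 3 mm mat. May be absent (None).
- hook1 (a point): Seat of a fixed double hook: midway between two level 8 mm wire prongs 56 mm apart (in y), level with their tops, 175 mm above the bench. Prongs point to -x (the robot) to upturned tips at x = -35 mm, tops 14 mm above the seat; the upright wires carrying them stand at x = +50 mm, no higher than the seat. Hung, a basket's bar lies across both prongs along y, its centre 5 mm above this point.
- hook2 (a point): A second double hook of the same rack, just like hook1, 135 mm from it along y. A gripper's fingers fit between the two prongs.
- hook3 (a point): The third double hook, just like hook1, 135 mm beyond hook2 along y. A basket's rim is 57 mm under its bar, so the basket passes in below the prongs.
- jerrycan_capcentre (a point): Centre, half-way up, of the ribbed black screw cap, 58 mm across and 28 mm high, of the 2.5 litre white plastic jerrycan (165 mm high, 105 mm wide) (full, stands fast); 194 mm above the bench. Axis vertical, cap's foot 15 mm or more above the can's flat top; a handle (top at 193 mm) from 70 mm behind the cap's axis. The can reaches away along this +x. The cap does not rise or sink as it turns.
- jerrycan_thread (a joint): Screw thread of that cap, rad: grows as the cap is turned clockwise seen from above (screwed on); 7.0 is fully home, where the thread stops dead. Starts somewhere loose; turns easily (0.05 N m).
- jerrycan_cap (a joint): Ratchet of that cap, rad, clockwise: how far its outer shell has slipped past the thread. 0 until the thread is home; then at about 0.35 N m the ratchet slips, one click each 0.785 rad, and rests between clicks at multiples of 0.785. Turned back, the shell takes the thread with it once the ratchet is at its 0.
- tincan_capcentre (a point): Centre, half-way up, of the ribbed black screw cap, 48 mm across and 25 mm high, of the 1 litre rectangular tinplate can (140 mm high, 74 mm wide) (full, stands fast); 174.5 mm above the bench. Axis vertical, cap's foot 15 mm or more above the can's flat top; nothing high beside the cap. The can reaches away along this +x. The cap does not rise or sink as it turns.
- tincan_thread (a joint): Screw thread of that cap, rad: grows as the cap is turned clockwise seen from above (screwed on); 7.0 is fully home, where the thread stops dead. Starts somewhere loose; turns easily (0.05 N m).
- tincan_cap (a joint): Ratchet of that cap, rad, clockwise: how far its outer shell has slipped past the thread. 0 until the thread is home; then at about 0.35 N m the ratchet slips, one click each 0.785 rad, and rests between clicks at multiples of 0.785. Turned back, the shell takes the thread with it once the ratchet is at its 0.
- clock: Bystander: black alarm clock, 45 x 85 x 90 mm, standing; origin under its centre.
- mug: Bystander: white mug, 80 mm across, 95 mm high; origin under its centre.
- driver_stand: Bystander: round stand with watch screwdrivers, 72 mm across, about 105 mm high; origin under its centre.
Not all that is in view belongs to the job. What is shaped like the part that bears tincan_capcentre but yellow is not meant.

How it is judged:
By the outcome, as a careful person would: the job done as asked, in the order asked, and still so for the second after the job is handed in, with the robot touching nothing.
Of basket1, basket2, basket3 only 2 to 3 are there at a start; the rules pass over those that are not, and their reading is None.
At some moment in a run one of basket1, basket2, basket3 may be knocked a few centimetres aside while the robot is not near it.
Once in a run the grip may slacken for a moment while it holds something.
It also fails if it takes over 210 s, if anything falls off the work surface, if the arm or the gripper's body presses on something with over 40 N, if the wrist force passes 120 N, or if a joint passes its speed limit or range.

ROBOT

A 7-joint arm with a two-finger parallel gripper is mounted at the origin on the work surface. World frame = base frame: x ahead of the robot, y to its left, z up, the work surface at z = 0. Lengths are in mm, angles in rad, forces in N, time in s.
With the tool pointing down it reaches from about 400 to 875 mm from the base axis. Payload 4.4 kg.
Tool frame: the origin (TCP) lies midway between the tips of the shut fingers; the grasp point (between the pads) lies 19 mm behind it (ctrl.pinch_z is the distance from the TCP to the grasp point, in mm); z points along the fingers, y is the line along which they close (so a half turn about z gives the same grasp; the last joint's range is limited). The gripper opens to 85 mm and grips with 20 to 120 N. Pads are 22 mm wide; open, the fingers measure 114 mm over their backs; the gripper's body (76 mm by 85 mm) begins 54 mm behind the grasp point. The pads swing forward as they close: fully open they stand 13 mm farther back than shut.
Start: joints at [1.138, 0.628, 0.038, 1.517, -0.027, 0.996, -0.02], TCP at [233.138, -606.766, 231.313] pointing down, gripper open.
Joint ranges: [-3.06, 3.06], [-0.37, 2.12], [-1.25, 1.32], [0.18, 2.47], [-1.1, 4.24], [0.23, 1.98], [-2.94, 2.94]. Speed limits (rad/s): [2.57, 2.57, 3.14, 3.14, 3.14, 3.14, 3.14].

INTERFACE

Orientations are given as [roll, pitch, yaw] about the fixed x, y, z axes, in that order (R = Rz(yaw) Ry(pitch) Rx(roll)).
In Python, from cell import read_state, cams, order, ctrl gives the robot as it stands.
- The arm moves only by the tool move_arm, never from a script. Its argument "targets" is text: rows parted by semicolons, each of 7 numbers parted by spaces: the gripper's target within -1 to 1 (fully open at 1, half-way at 0, shut at -1), then the shift along the tool's x, y, z in cm, then the turn, a rotation vector about the tool's x, y, z in degrees. A call has 1 to 5 rows; each row shifts and turns the commanded pose from where the row before left it, along the tool's axes as they then stand; what a row does not reach is not made up. A row lasts 1/12 s, in which the tool goes at most 41.7 mm and 7.16 degrees, less where a joint would pass 70% of its speed; a pose out of reach is approached as far as the arm can. A call with a gripper value outside its range is refused whole. The fingers move at their own pace and stop on an object; the grip force is fixed at half the most. Time passes only in rows, so rows that do not move let the fingers close. It gives the time, the measured TCP pose, the force, the opening and the grip force at its end, in the units of the state.
- read_state(): the state, without advancing time (a new reading comes with each control period).
- cams.get_image(name): name is "scene" or "top" or "wrist"; returns a dict with "color" (384x512x3 uint8, red, green, blue), "fovy" (degrees; the focal length in pixels is half the picture's height over the tangent of half this angle, whatever the lens; pixels are square), "cx", "cy" (the principal point, pixels), "rvec" (rotation vector, rad) and "tvec" (3), from world to camera coordinates, as OpenCV has them. Camera axes: x right, y down, z forward; pixel columns grow to the right and rows downward; lengths in mm; the calibration is good to about 2 mm. A picture is of the moment at which its call begins. There is no depth.
- order.finish_job(): hands the job in; it is judged then, once.
The state is a dict: "clock": time; "qpos": joint angles; "qd": joint speeds; "tau": joint torques, N m; "eef_pos": TCP position; "tool_rot": TCP orientation; "force": force on the tool from outside, world axes, zero at the start; "torque": the same for the moment, N m; "width": finger opening in mm; "gripper_force": force on a finger pad.
Only numpy, scipy, OpenCV 4.12 (cv2) and the standard library are available. Lean on these libraries where they do the work, as an engineer would, in place of code of your own. Each camera call takes 0.05 s, during which the arm holds its last target. There are 200 camera calls.

## Working session

There is one attempt and no reset: what is moved stays moved. The work goes in short steps, Python scripts to look and compute and a tool call to move; the robot and the scene stay as the last step left them, time stands still between calls to the robot, and variables do not carry over. Pictures are saved under pics/ and viewed, at most 14 in all, crops included, and the job is handed in when it is done.

Besides the shell and the picture viewer there is one more tool, called after "Emit:" in YAML: its name, and indented under it one key for each argument. move_arm: Moves the arm, as the interface text tells. Its arguments: {"type":"object","properties":{"targets":{"type":"string"}},"required":["targets"]}

```bash
ls; mkdir -p pics
python3 - <<'E'
from cell import read_state,cams,ctrl
import cv2
print(read_state())
print(ctrl.pinch_z)
for n in("scene","top"):
    d=cams.get_image(n); print(n,{k:v for k,v in d.items() if k!='color'})
    cv2.imwrite(f'pics/{n}0.png',cv2.resize(d['color'][...,::-1],(800,600),interpolation=cv2.INTER_CUBIC))
E
```

```text
pics
{'clock': 0.0, 'qpos': array([ 1.13817659,  0.62934662,  0.03844797,  1.5183976 , -0.02702216,
        0.99628104, -0.01999066]), 'qd': array([ 1.15565714e-03,  1.59803978e-03, -5.67033371e-05, -3.45007203e-04,
        1.38605458e-03,  8.96593034e-04, -3.87967354e-05]), 'tau': array([-1.52585944e-03, -5.63413095e+01,  1.22581422e+00, -1.93448031e+01,
        1.09946533e-02,  1.05051047e-02,  6.39100293e-06]), 'eef_pos': array([ 232.92263347, -606.15240088,  230.37940111]), 'tool_rot': array([-3.13967810e+00,  1.08028978e-05,  3.66811485e-01]), 'force': array([-0.44760025,  0.25669099,  0.16349677]), 'torque': array([-0.00860288,  0.02427093, -0.03163752]), 'gripper_force': 0.0, 'width': 85.5423167454646}
18.700000000000003
scene {'fovy': 49.987466103590094, 'cx': 247.20046135300547, 'cy': 199.12074701839737, 'rvec': array([ 2.01104267,  1.71422088, -0.50288954]), 'tvec': array([ -68.62649882, -322.97918181, 1479.1764212 ])}
top {'fovy': 57.469454463198765, 'cx': 260.52181685546316, 'cy': 190.49131277457442, 'rvec': array([ 2.17354509, -2.21832887,  0.06888543]), 'tvec': array([  19.19443516,  478.53860668, 1107.64169217])}
```

View pics/scene0.png

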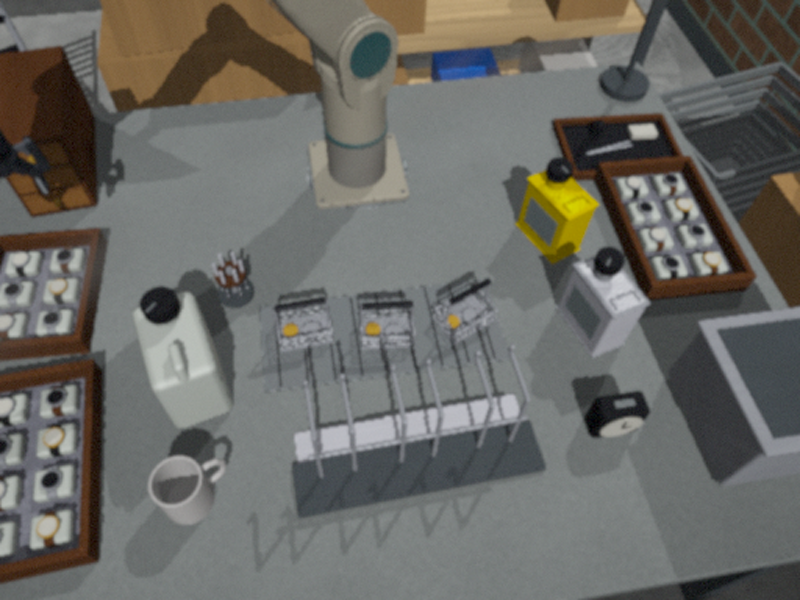

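View pics/top0.png

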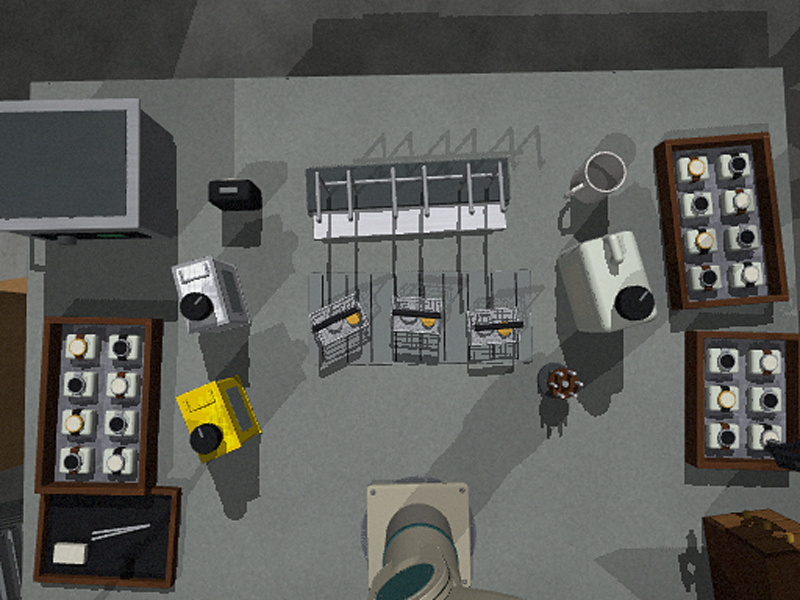

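The scene shows three baskets at the mat, the silver can on the left (+y) and the jerrycan on the right. In the top view, the grips are near (340,319), (416,313) and (498,328). The caps are at (195,306) for the silver can and (634,302) for the jerrycan, and the prongs run from tips near row 214 to row 170.

```bash
cat > h.py <<'E'
import numpy as np,cv2
from cell import read_state,cams
from scipy.spatial.transform import Rotation as R
def K(d):
    f=d['color'].shape[0]/2/np.tan(np.radians(d['fovy']/2)); return np.array([[f,0,d['cx']],[0,f,d['cy']],[0,0,1]])
def back(d,uv,z):
    M=cv2.Rodrigues(d['rvec'])[0]; c=-M.T@d['tvec']
    r=M.T@np.linalg.inv(K(d))@np.array([uv[0],uv[1],1.]); return c+r*(z-c[2])/r[2]
def proj(d,P): return cv2.projectPoints(np.array(P,float).reshape(-1,3),d['rvec'],d['tvec'],K(d),None)[0][:,0]
def crop(d,u0,v0,w,h,s,name):
    cv2.imwrite('pics/'+name,cv2.resize(d['color'][v0:v0+h,u0:u0+w,::-1],None,fx=s,fy=s,interpolation=cv2.INTER_CUBIC))
E
python3 - <<'E'
from h import *
t=cams.get_image('top');s=cams.get_image('scene')
pts=dict(bA1=(312,331,98),bA2=(368,306,98),bB1=(391,311,98),bB2=(442,315,98),bC1=(473,330,98),bC2=(524,326,98),jc=(634,302,208),tc=(195,306,187),
t1=(318,214,185),t2=(348,213,185),t3=(394,210,185),t4=(425,209,185),t5=(470,206,185),t6=(504,205,185),u1=(318,170,175),u6=(503,161,175),
clock=(235,193,90),mug=(605,173,95),stand=(560,384,80))
for k,(u,v,z) in pts.items():
    p=back(t,(u*.64,v*.64),z); print(k,p.round(0),(proj(s,p)[0]/.64).round(0))
E
```

```text
bA1 [415. 191.  98.] [488. 279.]
bA2 [460.  84.  98.] [436. 306.]
bB1 [449.  41.  98.] [412. 304.]
bB2 [440. -55.  98.] [358. 307.]
bC1 [ 410. -113.   98.] [324. 297.]
bC2 [ 416. -210.   98.] [270. 307.]
jc [ 453. -374.  208.] [159. 300.]
tc [462. 377. 187.] [607. 257.]
t1 [619. 163. 185.] [511. 352.]
t2 [620. 111. 185.] [479. 357.]
t3 [623.  30. 185.] [428. 366.]
t4 [624. -24. 185.] [394. 371.]
t5 [ 628. -103.  185.] [343. 381.]
t6 [ 628. -163.  185.] [303. 386.]
u1 [700. 164. 175.] [525. 401.]
u6 [ 710. -165.  175.] [307. 440.]
clock [683. 337.  90.] [613. 400.]
mug [ 707. -377.   95.] [173. 479.]
stand [ 304. -279.   80.] [231. 268.]
```

```bash
cat >> h.py <<'E'
def delta(x,y,z,yaw=None):
    s=read_state(); T=R.from_euler('xyz',s['tool_rot']); d=T.inv().apply(np.array([x,y,z])-s['eef_pos'])/10
    print('t',round(s['clock'],2),'tool cm',d.round(2),'pos',s['eef_pos'].round(1),'yaw deg',np.degrees(s['tool_rot']).round(1),'q',s['qpos'].round(2),'w',round(s['width'],1))
    if yaw is not None: print('turn tool z deg',round(-((yaw-np.degrees(s['tool_rot'][2])+180)%360-180),1))
E
python3 -c "
from h import *
delta(453,-374,260)"
```

```text
t 0.2 tool cm [ 28.87 -13.81  -2.91] pos [ 233.  -606.4  230.7] yaw deg [-179.9    0.    21. ] q [ 1.14  0.63  0.04  1.52 -0.03  1.   -0.02] w 85.8
```

Emit:
move_arm:
  targets: "1 0 0 -3 0 0 -7; 1 0 0 0 0 0 -7; 1 0 0 0 0 0 -7"

```text
clock: 0.45
eef_pos: [233.6, -607.7, 262.9]
tool_rot: [3.139, 0.001, 0.739]
force: [-0.3, -0.3, -0.3]
width: 85.3
gripper_force: 0.0
```

```bash
python3 -c "
from h import *
delta(453,-374,260)"
```

```text
t 0.45 tool cm [31.96 -2.48  0.24] pos [ 233.6 -607.7  262.9] yaw deg [1.798e+02 1.000e-01 4.240e+01] q [ 1.2   0.6  -0.06  1.48  0.04  1.06  0.3 ] w 85.3
```

Emit:
move_arm:
  targets: "1 4 -0.3 0 0 0 0; 1 4 -0.3 0 0 0 0; 1 4 -0.3 0 0 0 0; 1 4 -0.3 0 0 0 0; 1 4 -0.3 0 0 0 0"

```text
clock: 0.87
eef_pos: [372.5, -460.2, 261.2]
tool_rot: [-3.141, -0.0, 0.733]
force: [1.1, -0.3, 0.8]
width: 85.4
gripper_force: 0.0
```

Emit:
move_arm:
  targets: "1 4 -0.3 0 0 0 0; 1 4 -0.3 0 0 0 0; 1 3 -0.3 0 0 0 0; 1 0 0 0 0 0 0"

```text
clock: 1.2
eef_pos: [453.8, -373.7, 261.3]
tool_rot: [-3.141, -0.006, 0.745]
force: [0.7, 0.9, 0.7]
width: 85.3
gripper_force: 0.0
```

Run:
```python
from h import *
delta(453,-374,260)
d=cams.get_image('wrist'); print({k:v for k,v in d.items() if k!='color'}, -cv2.Rodrigues(d['rvec'])[0].T@d['tvec'])
print(proj(d,[453,-374,208]))
cv2.imwrite('pics/w1.png',d['color'][...,::-1])
```

```text
t 1.2 tool cm [-0.08 -0.03  0.13] pos [ 453.8 -373.7  261.3] yaw deg [-180.    -0.4   42.7] q [ 0.7   0.51 -0.09  1.66  0.04  0.98 -0.23] w 85.3
{'fovy': 71.17402057840255, 'cx': 251.95276389412794, 'cy': 192.8465539618279, 'rvec': array([-2.64379483,  1.15668958,  0.16060777]), 'tvec': array([-582.06312612,   33.41530471,  429.2510107 ])} [ 504.30306491 -326.81580848  403.78254249]
[[251.87863192 210.92455318]]
```

View pics/w1.png

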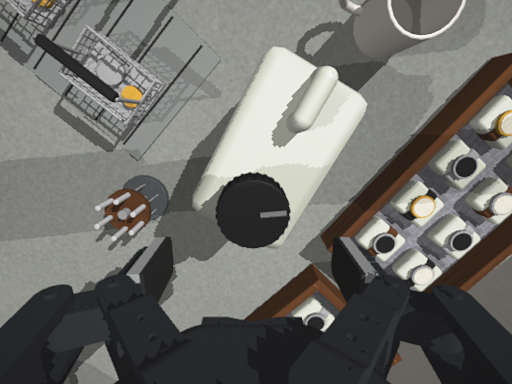

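Cap top at (253,210), prediction (252,211), so the calibration agrees. Next I wind the wrist back and descend.

Emit:
move_arm:
  targets: "1 0 0 0 0 0 -7; 1 0 0 0 0 0 -7; 1 0 0 0 0 0 -7; 1 0 0 0 0 0 -7; 1 0 0 0 0 0 -7"

```text
clock: 1.67
eef_pos: [446.0, -382.9, 261.1]
tool_rot: [-3.141, 0.001, 1.348]
force: [-0.7, 0.3, -0.9]
width: 85.6
gripper_force: 0.0
```

Emit:
move_arm:
  targets: "1 0 0 0 0 0 -7; 1 0 0 0 0 0 -7; 1 0 0 0 0 0 -7; 1 0 0 0 0 0 -7; 1 0 0 0 0 0 -7"

```text
clock: 2.08
eef_pos: [445.9, -383.0, 261.1]
tool_rot: [-3.14, 0.0, 1.959]
force: [0.5, 0.2, 0.3]
width: 85.3
gripper_force: 0.0
```

Emit:
move_arm:
  targets: "1 0 0 0 0 0 -7; 1 0 0 0 0 0 -7; 1 0 0 0 0 0 -7; 1 0 0 0 0 0 -7; 1 0 0 0 0 0 -7"

```text
clock: 2.5
eef_pos: [445.9, -383.1, 261.0]
tool_rot: [-3.14, -0.001, 2.569]
force: [-0.7, -0.5, 0.8]
width: 85.3
gripper_force: 0.0
```

Emit:
move_arm:
  targets: "1 0 0 0 0 0 -7; 1 0 0 0 0 0 -7; 1 0 0 0 0 0 -7; 1 0 0 0 0 0 -7; 1 0 0 0 0 0 -7"

```text
clock: 2.92
eef_pos: [445.9, -383.1, 261.0]
tool_rot: [-3.141, -0.001, -3.103]
force: [1.1, 0.9, -0.3]
width: 85.3
gripper_force: 0.0
```

Emit:
move_arm:
  targets: "1 0 0 0 0 0 -7; 1 0 0 0 0 0 -7; 1 0 0 0 0 0 -7; 1 0 0 0 0 0 0"

```text
clock: 3.25
eef_pos: [445.9, -383.0, 260.7]
tool_rot: [3.141, -0.001, -2.739]
force: [0.0, 0.4, 0.1]
width: 85.2
gripper_force: 0.0
```

```bash
python3 -c "
from h import *
delta(453,-374,173)"
```

```text
t 3.25 tool cm [-1.01  0.55  8.77] pos [ 445.9 -383.   260.7] yaw deg [ 1.80e+02 -1.00e-01 -1.57e+02] q [ 1.16  0.62 -0.83  1.65  0.5   1.1   2.17] w 85.2
```

Emit:
move_arm:
  targets: "1 -1 0.55 0 0 0 0; 1 0 0 0 0 0 -7; 1 0 0 0 0 0 -7; 1 0 0 0 0 0 -7; 1 0 0 0 0 0 0"

```text
clock: 3.67
eef_pos: [454.6, -372.1, 261.1]
tool_rot: [3.141, 0.0, -2.373]
force: [-0.3, -0.3, -0.2]
width: 85.8
gripper_force: 0.0
```

```bash
python3 -c "
from h import *
delta(453,-374,173)"
```

```text
t 3.67 tool cm [ 0.24 -0.03  8.81] pos [ 454.6 -372.1  261.1] yaw deg [ 180.    0. -136.] q [ 1.19  0.65 -0.93  1.64  0.56  1.13  2.45] w 85.8
```

Emit:
move_arm:
  targets: "1 0.2 0 3 0 0 0; 1 0 0 3 0 0 0; 1 0 0 2.8 0 0 0; 1 0 0 0 0 0 0; 1 0 0 0 0 0 0"

```text
clock: 4.08
eef_pos: [452.5, -373.3, 172.7]
tool_rot: [3.139, -0.001, -2.377]
force: [0.5, -0.6, 1.2]
width: 85.3
gripper_force: 0.0
```

Emit:
move_arm:
  targets: "-1 0 0 0 0 0 0; -1 0 0 0 0 0 0; -1 0 0 0 0 0 0; -1 0 0 0 0 0 0; -1 0 0 0 0 0 0"

```text
clock: 4.5
eef_pos: [454.2, -374.1, 175.7]
tool_rot: [-3.138, 0.001, -2.374]
force: [-1.2, 1.0, 5.7]
width: 56.6
gripper_force: 63.1
```

```bash
python3 -c "
from h import *
delta(453,-374,173);s=read_state();print(s['torque'],s['force'],s['gripper_force'])"
```

```text
t 4.5 tool cm [0.08 0.09 0.27] pos [ 454.2 -374.1  175.7] yaw deg [-179.8    0.  -136. ] q [ 1.15  0.74 -0.86  1.74  0.67  0.97  2.37] w 56.6
[ 0.19417523  0.20884271 -0.07052644] [-1.21170961  0.97727482  5.66966363] 63.06557893753052
```

Create tq.py:
```python
from h import *
s=read_state();print('tz',s['torque'][2].round(3),'F',s['force'].round(1),'yaw',np.degrees(s['tool_rot'][2]).round(1),'pos',s['eef_pos'].round(1),'q7',s['qpos'][6].round(2),'q',s['qpos'].round(2),'w',s['width'].round(1),'gf',round(s['gripper_force']),'t',round(s['clock'],2))
```

```text
(no output)
```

Emit:
move_arm:
  targets: "-1 0 0 0 0 0 7; -1 0 0 0 0 0 7; -1 0 0 0 0 0 7; -1 0 0 0 0 0 7; -1 0 0 0 0 0 7"

```text
clock: 4.92
eef_pos: [455.2, -376.2, 175.8]
tool_rot: [-3.136, 0.005, -2.992]
force: [2.4, -4.6, 0.7]
width: 56.5
gripper_force: 63.4
```

```bash
python3 tq.py
```

```text
Traceback (most recent call last):
  File "tq.py", line 2, in <module>
    s=read_state();print('tz',s['torque'][2].round(3),'F',s['force'].round(1),'yaw',np.degrees(s['tool_rot'][2]).round(1),'pos',s['eef_pos'].round(1),'q7',s['qpos'][6].round(2),'q',s['qpos'].round(2),'w',s['width'].round(1),'gf',round(s['gripper_force']),'t',round(s['clock'],2))
                                                                                                                                                                                                            ^^^^^^^^^^^^^^^^
AttributeError: 'float' object has no attribute 'round'
```

Emit:
move_arm:
  targets: "-1 0 0 0 0 0 7; -1 0 0 0 0 0 7; -1 0 0 0 0 0 7; -1 0 0 0 0 0 7; -1 0 0 0 0 0 7"

```text
clock: 5.33
eef_pos: [454.8, -378.6, 175.9]
tool_rot: [-3.137, 0.009, 2.68]
force: [1.4, -9.4, -1.1]
width: 56.8
gripper_force: 63.7
```

```bash
python3 tq.py
```

```text
Traceback (most recent call last):
  File "tq.py", line 2, in <module>
    s=read_state();print('tz',s['torque'][2].round(3),'F',s['force'].round(1),'yaw',np.degrees(s['tool_rot'][2]).round(1),'pos',s['eef_pos'].round(1),'q7',s['qpos'][6].round(2),'q',s['qpos'].round(2),'w',s['width'].round(1),'gf',round(s['gripper_force']),'t',round(s['clock'],2))
                                                                                                                                                                                                            ^^^^^^^^^^^^^^^^
AttributeError: 'float' object has no attribute 'round'
```

```bash
sed -i "s/s\['width'\].round(1)/round(s['width'],1)/" tq.py; python3 tq.py
```

```text
tz 0.132 F [ 1.4 -9.4 -1.1] yaw 153.5 pos [ 454.8 -378.6  175.9] q7 1.36 q [ 0.98  0.65 -0.53  1.74  0.42  0.85  1.36] w 56.8 gf 64 t 5.33
```

Emit:
move_arm:
  targets: "-1 0 0 0 0 0 7; -1 0 0 0 0 0 7; -1 0 0 0 0 0 7; -1 0 0 0 0 0 7; -1 0 0 0 0 0 7"

```text
clock: 5.75
eef_pos: [453.0, -380.2, 175.8]
tool_rot: [-3.14, 0.01, 2.068]
force: [-1.5, -11.1, -0.1]
width: 56.7
gripper_force: 63.7
```

```bash
python3 tq.py
```

```text
tz 0.098 F [ -1.5 -11.1  -0.1] yaw 118.5 pos [ 453.  -380.2  175.8] q7 0.87 q [ 0.87  0.63 -0.36  1.75  0.29  0.81  0.87] w 56.7 gf 64 t 5.75
```

Emit:
move_arm:
  targets: "-1 -0.3 -0.15 0 0 0 7; -1 0 0 0 0 0 7; -1 0 0 0 0 0 7; -1 0 0 0 0 0 7; -1 0 0 0 0 0 7"

```text
clock: 6.17
eef_pos: [450.7, -380.6, 175.7]
tool_rot: [-3.14, 0.005, 1.457]
force: [-8.8, -4.0, 7.5]
width: 56.6
gripper_force: 64.4
```

```bash
python3 tq.py
```

```text
tz 0.092 F [-8.8 -4.   7.5] yaw 83.5 pos [ 450.7 -380.6  175.7] q7 0.39 q [ 0.77  0.61 -0.18  1.75  0.15  0.8   0.39] w 56.6 gf 64 t 6.17
```

Emit:
move_arm:
  targets: "-1 0 0 0 0 0 7; -1 0 0 0 0 0 7; -1 0 0 0 0 0 7; -1 0 0 0 0 0 7; -1 0 0 0 0 0 7"

```text
clock: 6.58
eef_pos: [448.6, -379.6, 175.7]
tool_rot: [-3.139, 0.005, 0.846]
force: [-12.5, -1.4, 11.4]
width: 56.7
gripper_force: 64.8
```

```bash
python3 tq.py
```

```text
tz 0.074 F [-12.5  -1.4  11.4] yaw 48.5 pos [ 448.6 -379.6  175.7] q7 -0.09 q [ 0.66  0.61 -0.01  1.75  0.01  0.79 -0.09] w 56.7 gf 65 t 6.58
```

Emit:
move_arm:
  targets: "-1 0 0 0 0 0 7; -1 0 0 0 0 0 7; -1 0 0 0 0 0 7; -1 0 0 0 0 0 7; -1 0 0 0 0 0 7"

```text
clock: 7.0
eef_pos: [447.5, -377.5, 175.6]
tool_rot: [-3.138, 0.007, 0.236]
force: [-15.0, 3.3, 15.8]
width: 56.7
gripper_force: 60.7
```

```bash
python3 tq.py
```

```text
tz 0.119 F [-15.    3.3  15.8] yaw 13.5 pos [ 447.5 -377.5  175.6] q7 -0.56 q [ 0.55  0.61  0.17  1.76 -0.13  0.79 -0.56] w 56.7 gf 61 t 7.0
```

Emit:
move_arm:
  targets: "-1 0 0 0 0 0 7; -1 0 0 0 0 0 7; -1 0 0 0 0 0 7; -1 0 0 0 0 0 7; -1 0 0 0 0 0 7"

```text
clock: 7.42
eef_pos: [447.7, -375.2, 175.6]
tool_rot: [-3.138, 0.009, -0.374]
force: [-16.3, 8.5, 19.1]
width: 56.8
gripper_force: 60.9
```

```bash
python3 tq.py
```

```text
tz 0.044 F [-16.3   8.5  19.1] yaw -21.4 pos [ 447.7 -375.2  175.6] q7 -1.04 q [ 0.44  0.63  0.34  1.76 -0.27  0.81 -1.04] w 56.8 gf 61 t 7.42
```

Emit:
move_arm:
  targets: "-1 -0.3 0 -0.3 0 0 7; -1 0 0 0 0 0 7; -1 0 0 0 0 0 7; -1 0 0 0 0 0 7; -1 0 0 0 0 0 7"

```text
clock: 7.83
eef_pos: [449.1, -373.3, 176.0]
tool_rot: [-3.14, 0.006, -0.983]
force: [-3.5, 3.8, -3.5]
width: 56.7
gripper_force: 72.3
```

```bash
python3 tq.py
```

```text
tz 0.033 F [-3.5  3.8 -3.5] yaw -56.3 pos [ 449.1 -373.3  176. ] q7 -1.51 q [ 0.33  0.66  0.51  1.77 -0.42  0.83 -1.51] w 56.7 gf 72 t 7.83
```

Emit:
move_arm:
  targets: "-1 0 0 0 0 0 7; -1 0 0 0 0 0 7; -1 0 0 0 0 0 7; -1 0 0 0 0 0 7; -1 0 0 0 0 0 7"

```text
clock: 8.25
eef_pos: [451.4, -372.7, 176.0]
tool_rot: [-3.141, 0.006, -1.592]
force: [-0.0, 2.9, -4.4]
width: 56.4
gripper_force: 72.2
```

```bash
python3 tq.py
```

```text
tz 0.067 F [-0.   2.9 -4.4] yaw -91.2 pos [ 451.4 -372.7  176. ] q7 -1.99 q [ 0.23  0.7   0.68  1.77 -0.56  0.88 -1.99] w 56.4 gf 72 t 8.25
```

Emit:
move_arm:
  targets: "-1 0 0 0 0 0 7; -1 0 0 0 0 0 7; -1 0 0 0 0 0 7; -1 0 0 0 0 0 7; -1 0 0 0 0 0 7"

```text
clock: 8.67
eef_pos: [453.8, -373.4, 176.1]
tool_rot: [-3.14, 0.006, -2.201]
force: [5.7, 1.9, -7.7]
width: 56.5
gripper_force: 71.9
```

```bash
python3 tq.py
```

```text
tz 0.574 F [ 5.7  1.9 -7.7] yaw -126.1 pos [ 453.8 -373.4  176.1] q7 -2.47 q [ 0.15  0.76  0.85  1.77 -0.7   0.94 -2.47] w 56.5 gf 72 t 8.67
```

Emit:
move_arm:
  targets: "1 0 0 0 0 0 0; 1 0 0 0 0 0 0; 1 0 0 0 0 0 0; 1 0 0 0 0 0 0"

```text
clock: 9.0
eef_pos: [450.4, -376.7, 177.1]
tool_rot: [-3.14, 0.0, -2.198]
force: [0.4, 0.2, 0.8]
width: 85.6
gripper_force: 0.0
```

Emit:
move_arm:
  targets: "1 0 0 -2.5 0 0 0; 1 0 0 -2.5 0 0 0; 1 0 0 0 0 0 -7; 1 0 0 0 0 0 -7; 1 0 0 0 0 0 -7"

```text
clock: 9.42
eef_pos: [450.3, -376.7, 227.3]
tool_rot: [-3.14, -0.001, -1.826]
force: [0.6, 0.4, -0.1]
width: 85.5
gripper_force: 0.0
```

Emit:
move_arm:
  targets: "1 0 0 0 0 0 -7; 1 0 0 0 0 0 -7; 1 0 0 0 0 0 -7; 1 0 0 0 0 0 -7; 1 0 0 0 0 0 -7"

```text
clock: 9.83
eef_pos: [450.1, -376.6, 227.0]
tool_rot: [-3.141, -0.001, -1.215]
force: [0.3, 0.1, -0.8]
width: 85.5
gripper_force: 0.0
```

Emit:
move_arm:
  targets: "1 0 0 0 0 0 -7; 1 0 0 0 0 0 -7; 1 0 0 0 0 0 -7; 1 0 0 0 0 0 -7; 1 0 0 0 0 0 -7"

```text
clock: 10.25
eef_pos: [450.0, -376.7, 227.0]
tool_rot: [3.142, -0.001, -0.604]
force: [0.1, 0.3, -0.4]
width: 84.9
gripper_force: 0.0
```

Emit:
move_arm:
  targets: "1 0 0 0 0 0 -7; 1 0 0 0 0 0 -7; 1 0 0 0 0 0 -7; 1 0 0 0 0 0 -7; 1 0 0 0 0 0 -7"

```text
clock: 10.67
eef_pos: [450.0, -376.8, 227.0]
tool_rot: [3.141, -0.001, 0.007]
force: [0.3, 0.2, -0.9]
width: 85.1
gripper_force: 0.0
```

Emit:
move_arm:
  targets: "1 0 0 0 0 0 -7; 1 0 0 0 0 0 -7; 1 0 0 0 0 0 0; 1 0 0 0 0 0 0; 1 0 0 0 0 0 0"

```text
clock: 11.08
eef_pos: [450.1, -376.6, 226.7]
tool_rot: [3.141, -0.0, 0.241]
force: [-0.3, 1.1, -0.5]
width: 85.6
gripper_force: 0.0
```

```bash
python3 tq.py; python3 -c "
from h import *
delta(451.2,-376.8,175)
d=cams.get_image('wrist');print(proj(d,[451.2,-376.8,208])); cv2.imwrite('pics/w2.png',d['color'][...,::-1])"
```

```text
tz -0.012 F [-0.3  1.1 -0.5] yaw 13.8 pos [ 450.1 -376.6  226.7] q7 -0.54 q [ 0.51  0.55  0.22  1.71 -0.14  0.9  -0.54] w 85.6 gf 0 t 11.08
t 11.08 tool cm [0.1  0.05 5.17] pos [ 450.1 -376.6  226.7] yaw deg [180.   -0.   13.8] q [ 0.51  0.55  0.22  1.71 -0.14  0.9  -0.54] w 85.6
[[252.59751167 226.07210348]]
```

View pics/w2.png

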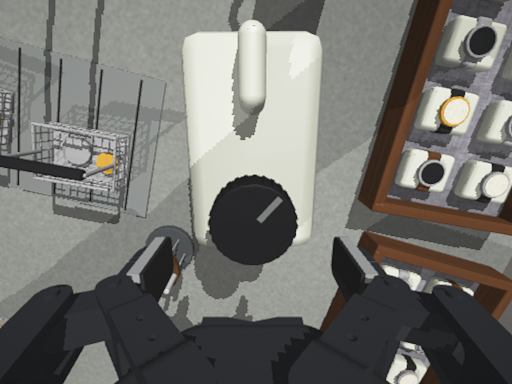

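Cap centre at (253,220), with the mark at about -31° world; it was -43° before, so it has made about 348°. It has just reached home (torque 0.57). I regrip and turn 112° more for two to three clicks.

Emit:
move_arm:
  targets: "1 0 0 2.5 0 0 0; 1 0 0 2.6 0 0 0; 1 0 0 0 0 0 0; 1 0 0 0 0 0 0; 1 0 0 0 0 0 0"

```text
clock: 11.55
eef_pos: [450.9, -376.7, 176.3]
tool_rot: [3.14, -0.001, 0.244]
force: [0.1, 0.2, -0.1]
width: 85.4
gripper_force: 0.0
```

Emit:
move_arm:
  targets: "-1 0 0 0 0 0 0; -1 0 0 0 0 0 0; -1 0 0 0 0 0 0; -1 0 0 0 0 0 0; -1 0 0 0 0 0 0"

```text
clock: 11.97
eef_pos: [451.1, -376.9, 177.1]
tool_rot: [3.139, -0.002, 0.244]
force: [-1.0, 0.6, 7.7]
width: 56.6
gripper_force: 64.3
```

```bash
python3 tq.py
```

```text
tz 0.005 F [-1.   0.6  7.7] yaw 14.0 pos [ 451.1 -376.9  177.1] q7 -0.53 q [ 0.52  0.61  0.2   1.76 -0.16  0.79 -0.53] w 56.6 gf 64 t 11.97
```

Emit:
move_arm:
  targets: "-1 0 0 0 0 0 7; -1 0 0 0 0 0 7; -1 0 0 0 0 0 7; -1 0 0 0 0 0 7; -1 0 0 0 0 0 7"

```text
clock: 12.38
eef_pos: [451.0, -376.8, 177.1]
tool_rot: [3.141, -0.003, -0.373]
force: [-2.1, 1.1, 6.8]
width: 56.3
gripper_force: 65.3
```

```bash
python3 tq.py
```

```text
tz -0.116 F [-2.1  1.1  6.8] yaw -21.4 pos [ 451.  -376.8  177.1] q7 -1.01 q [ 0.41  0.63  0.38  1.76 -0.31  0.8  -1.01] w 56.3 gf 65 t 12.38
```

Emit:
move_arm:
  targets: "-1 0 0 0 0 0 7; -1 0 0 0 0 0 7; -1 0 0 0 0 0 7; -1 0 0 0 0 0 7; -1 0 0 0 0 0 7"

```text
clock: 12.8
eef_pos: [451.0, -376.8, 177.1]
tool_rot: [-3.14, -0.002, -0.983]
force: [-0.6, 1.8, 8.4]
width: 56.4
gripper_force: 65.4
```

```bash
python3 tq.py
```

```text
tz 0.011 F [-0.6  1.8  8.4] yaw -56.3 pos [ 451.  -376.8  177.1] q7 -1.48 q [ 0.31  0.66  0.55  1.77 -0.45  0.84 -1.48] w 56.4 gf 65 t 12.8
```

Emit:
move_arm:
  targets: "-1 0 0 0 0 0 7; -1 0 0 0 0 0 7; -1 0 0 0 0 0 7; -1 0 0 0 0 0 7; -1 0 0 0 0 0 7"

```text
clock: 13.22
eef_pos: [451.0, -376.6, 177.0]
tool_rot: [-3.14, -0.001, -1.59]
force: [-2.1, 1.0, 9.5]
width: 56.7
gripper_force: 66.5
```

```bash
python3 tq.py
```

```text
tz 0.072 F [-2.1  1.   9.5] yaw -91.1 pos [ 451.  -376.6  177. ] q7 -1.96 q [ 0.21  0.71  0.73  1.77 -0.59  0.89 -1.96] w 56.7 gf 67 t 13.22
```

Emit:
move_arm:
  targets: "-1 0 0 0 0 0 7; -1 0 0 0 0 0 0"

```text
clock: 13.38
eef_pos: [451.0, -376.6, 177.1]
tool_rot: [-3.14, -0.001, -1.715]
force: [-1.3, 2.0, 9.2]
width: 56.5
gripper_force: 65.9
```

```bash
python3 tq.py
```

```text
tz -0.008 F [-1.3  2.   9.2] yaw -98.3 pos [ 451.  -376.6  177.1] q7 -2.06 q [ 0.2   0.72  0.76  1.77 -0.62  0.9  -2.06] w 56.5 gf 66 t 13.38
```

Emit:
move_arm:
  targets: "-1 0 0 0 0 0 7; -1 0 0 0 0 0 0"

```text
clock: 13.55
eef_pos: [451.1, -376.5, 177.0]
tool_rot: [-3.139, -0.0, -1.837]
force: [-0.2, 1.4, 8.4]
width: 56.7
gripper_force: 66.4
```

```bash
python3 tq.py
```

```text
tz -0.038 F [-0.2  1.4  8.4] yaw -105.2 pos [ 451.1 -376.5  177. ] q7 -2.15 q [ 0.18  0.73  0.79  1.77 -0.65  0.92 -2.15] w 56.7 gf 66 t 13.55
```

Emit:
move_arm:
  targets: "-1 0 0 0 0 0 7; -1 0 0 0 0 0 0"

```text
clock: 13.72
eef_pos: [451.1, -376.6, 177.1]
tool_rot: [-3.139, 0.0, -1.959]
force: [-1.2, 1.7, 7.6]
width: 56.2
gripper_force: 66.2
```

```bash
python3 tq.py
```

```text
tz -0.002 F [-1.2  1.7  7.6] yaw -112.2 pos [ 451.1 -376.6  177.1] q7 -2.25 q [ 0.16  0.75  0.83  1.77 -0.67  0.93 -2.25] w 56.2 gf 66 t 13.72
```

Emit:
move_arm:
  targets: "-1 0 0 0 0 0 7; -1 0 0 0 0 0 0"

```text
clock: 13.88
eef_pos: [451.2, -376.5, 177.0]
tool_rot: [-3.139, 0.0, -2.081]
force: [-0.6, 2.1, 8.3]
width: 56.7
gripper_force: 66.1
```

```bash
python3 tq.py
```

```text
tz -0.017 F [-0.6  2.1  8.3] yaw -119.2 pos [ 451.2 -376.5  177. ] q7 -2.35 q [ 0.15  0.76  0.86  1.77 -0.7   0.95 -2.35] w 56.7 gf 66 t 13.88
```

Emit:
move_arm:
  targets: "-1 0 0 0 0 0 7; -1 0 0 0 0 0 0"

```text
clock: 14.05
eef_pos: [451.2, -376.7, 177.1]
tool_rot: [-3.139, 0.0, -2.201]
force: [-1.1, 0.3, 7.7]
width: 56.5
gripper_force: 66.1
```

```bash
python3 tq.py
```

```text
tz 0.385 F [-1.1  0.3  7.7] yaw -126.1 pos [ 451.2 -376.7  177.1] q7 -2.44 q [ 0.13  0.77  0.89  1.77 -0.73  0.96 -2.44] w 56.5 gf 66 t 14.05
```

Emit:
move_arm:
  targets: "-1 0 0 0 0 0 4; -1 0 0 0 0 0 0"

```text
clock: 14.22
eef_pos: [451.2, -376.8, 177.0]
tool_rot: [-3.139, 0.0, -2.268]
force: [-0.9, 0.6, 8.0]
width: 56.4
gripper_force: 66.0
```

```bash
python3 tq.py
```

```text
tz 0.596 F [-0.9  0.6  8. ] yaw -130.0 pos [ 451.2 -376.8  177. ] q7 -2.5 q [ 0.12  0.78  0.91  1.77 -0.74  0.97 -2.5 ] w 56.4 gf 66 t 14.22
```

Emit:
move_arm:
  targets: "-1 0 0 0 0 0 4; -1 0 0 0 0 0 0"

```text
clock: 14.38
eef_pos: [451.2, -376.6, 177.1]
tool_rot: [-3.139, 0.001, -2.339]
force: [-0.1, 0.8, 9.4]
width: 56.5
gripper_force: 66.3
```

```bash
python3 tq.py
```

```text
tz 0.17 F [-0.1  0.8  9.4] yaw -134.0 pos [ 451.2 -376.6  177.1] q7 -2.56 q [ 0.12  0.79  0.93  1.77 -0.75  0.98 -2.56] w 56.5 gf 66 t 14.38
```

Emit:
move_arm:
  targets: "-1 0 0 0 0 0 4; -1 0 0 0 0 0 0"

```text
clock: 14.55
eef_pos: [451.2, -376.6, 177.1]
tool_rot: [-3.139, 0.001, -2.41]
force: [-1.3, 2.7, 7.4]
width: 56.9
gripper_force: 66.1
```

```bash
python3 tq.py
```

```text
tz 0.095 F [-1.3  2.7  7.4] yaw -138.1 pos [ 451.2 -376.6  177.1] q7 -2.61 q [ 0.11  0.8   0.95  1.77 -0.77  0.99 -2.61] w 56.9 gf 66 t 14.55
```

A click passes at yaw -130, as the torque shows. Total shell turn is 8.76 rad, so it is home with about 3 to 4 clicks. Release and go to the silver can.

Emit:
move_arm:
  targets: "1 0 0 0 0 0 0; 1 0 0 0 0 0 0; 1 0 0 0 0 0 0; 1 0 0 -4 0 0 0; 1 0 0 -4 0 0 -7"

```text
clock: 14.97
eef_pos: [449.5, -374.5, 253.9]
tool_rot: [3.135, -0.001, -2.285]
force: [1.9, -0.2, 0.2]
width: 85.3
gripper_force: 0.0
```

Emit:
move_arm:
  targets: "1 0 0 0 0 0 -7; 1 0 0 0 0 0 -7; 1 0 0 0 0 0 -7; 1 0 0 0 0 0 -7; 1 0 0 0 0 0 -7"

```text
clock: 15.38
eef_pos: [450.4, -376.0, 255.4]
tool_rot: [-3.141, 0.0, -1.669]
force: [0.2, -0.2, 0.7]
width: 85.8
gripper_force: 0.0
```

Emit:
move_arm:
  targets: "1 0 0 0 0 0 -7; 1 0 0 0 0 0 -7; 1 0 0 0 0 0 -7; 1 0 0 0 0 0 -7; 1 0 0 0 0 0 -7"

```text
clock: 15.8
eef_pos: [450.2, -376.1, 255.3]
tool_rot: [-3.142, 0.0, -1.058]
force: [0.1, -0.4, 0.4]
width: 85.4
gripper_force: 0.0
```

Emit:
move_arm:
  targets: "1 0 0 0 0 0 -7; 1 0 0 0 0 0 -7; 1 0 0 0 0 0 -7; 1 0 0 0 0 0 -7; 1 0 0 0 0 0 -7"

```text
clock: 16.22
eef_pos: [450.2, -376.1, 255.3]
tool_rot: [-3.141, 0.0, -0.448]
force: [-0.3, 0.2, -0.2]
width: 85.3
gripper_force: 0.0
```

Emit:
move_arm:
  targets: "1 0 0 0 0 0 -7; 1 0 0 0 0 0 -7; 1 0 0 0 0 0 -7; 1 0 0 0 0 0 -7; 1 0 0 0 0 0 -7"

```text
clock: 16.63
eef_pos: [450.2, -376.1, 255.3]
tool_rot: [-3.141, 0.0, 0.163]
force: [-0.6, -0.2, 0.2]
width: 85.1
gripper_force: 0.0
```

Emit:
move_arm:
  targets: "1 0 0 0 0 0 -7; 1 0 0 0 0 0 -7; 1 0 0 0 0 0 -7; 1 0 0 0 0 0 -7; 1 0 0 0 0 0 -7"

```text
clock: 17.05
eef_pos: [450.1, -376.2, 255.2]
tool_rot: [-3.141, 0.0, 0.774]
force: [0.2, -0.1, 0.7]
width: 85.7
gripper_force: 0.0
```

Emit:
move_arm:
  targets: "1 0 0 0 0 0 -7; 1 0 0 0 0 0 -7; 1 0 0 0 0 0 -7; 1 0 0 0 0 0 -7; 1 0 0 0 0 0 -7"

```text
clock: 17.47
eef_pos: [450.1, -376.2, 255.2]
tool_rot: [-3.141, 0.0, 1.385]
force: [-0.2, 0.8, -0.8]
width: 85.8
gripper_force: 0.0
```

Emit:
move_arm:
  targets: "1 0 0 0 0 0 -7; 1 0 0 0 0 0 -7; 1 0 0 0 0 0 -7; 1 0 0 0 0 0 0"

```text
clock: 17.8
eef_pos: [450.0, -376.3, 255.2]
tool_rot: [3.142, -0.0, 1.748]
force: [-0.5, -0.9, -0.1]
width: 85.2
gripper_force: 0.0
```

```bash
python3 -c "
from h import *
delta(462,377,258,-180)"
```

```text
t 17.8 tool cm [73.94 14.47 -0.25] pos [ 450.  -376.3  255.2] yaw deg [180.   -0.  100.2] q [ 0.73  0.51 -0.13  1.67  0.07  0.97  0.76] w 85.2
turn tool z deg -79.8
```

Emit:
move_arm:
  targets: "1 3.9 0.76 0 0 0 0; 1 3.9 0.76 0 0 0 0; 1 3.9 0.76 0 0 0 0; 1 3.9 0.76 0 0 0 0; 1 3.9 0.76 0 0 0 0"

```text
clock: 18.22
eef_pos: [453.4, -175.9, 255.4]
tool_rot: [3.141, 0.0, 1.741]
force: [0.8, 0.8, 0.5]
width: 85.5
gripper_force: 0.0
```

Emit:
move_arm:
  targets: "1 3.9 0.76 0 0 0 0; 1 3.9 0.76 0 0 0 0; 1 3.9 0.76 0 0 0 0; 1 3.9 0.76 0 0 0 0; 1 3.9 0.76 0 0 0 0"

```text
clock: 18.63
eef_pos: [457.1, 22.8, 255.6]
tool_rot: [3.141, 0.0, 1.741]
force: [2.1, 0.3, 0.1]
width: 85.1
gripper_force: 0.0
```

Emit:
move_arm:
  targets: "1 3.9 0.76 0 0 0 0; 1 3.9 0.76 0 0 0 0; 1 3.9 0.76 0 0 0 0; 1 3.9 0.76 0 0 0 0; 1 3.9 0.76 0 0 0 0"

```text
clock: 19.05
eef_pos: [460.6, 221.5, 255.5]
tool_rot: [3.141, 0.0, 1.741]
force: [0.5, 0.9, 0.8]
width: 85.4
gripper_force: 0.0
```

Emit:
move_arm:
  targets: "1 3.9 0.76 0 0 0 0; 1 3.9 0.76 0 0 0 0; 1 3.9 0.76 0 0 0 0; 1 3.7 0.76 0 0 0 0; 1 0 0 0 0 0 0"

```text
clock: 19.47
eef_pos: [461.4, 386.5, 255.3]
tool_rot: [3.141, -0.008, 1.751]
force: [0.2, 1.3, 0.3]
width: 85.5
gripper_force: 0.0
```

Emit:
move_arm:
  targets: "1 0 0 0 0 0 -7; 1 0 0 0 0 0 -7; 1 0 0 0 0 0 -7; 1 0 0 0 0 0 -7; 1 0 0 0 0 0 -7"

```text
clock: 19.88
eef_pos: [464.1, 376.3, 255.1]
tool_rot: [-3.141, 0.0, 2.359]
force: [-0.6, 0.1, -1.3]
width: 85.3
gripper_force: 0.0
```

Emit:
move_arm:
  targets: "1 0 0 0 0 0 -7; 1 0 0 0 0 0 -7; 1 0 0 0 0 0 -7; 1 0 0 0 0 0 -7; 1 0 0 0 0 0 -7"

```text
clock: 20.3
eef_pos: [464.2, 376.1, 255.1]
tool_rot: [-3.141, 0.0, 2.969]
force: [-0.5, -0.3, 0.0]
width: 85.3
gripper_force: 0.0
```

Emit:
move_arm:
  targets: "1 0 0 0 0 0 -7; 1 0 0 0 0 0 -7; 1 0 0 0 0 0 -7; 1 0 0 0 0 0 -7; 1 0 0 0 0 0 0"

```text
clock: 20.72
eef_pos: [464.2, 376.0, 254.9]
tool_rot: [-3.141, -0.001, -2.828]
force: [-0.8, 0.1, 0.2]
width: 85.2
gripper_force: 0.0
```

Run:
```python
from h import *
delta(462,377,154)
d=cams.get_image('wrist');print(proj(d,[462,377,187])); cv2.imwrite('pics/w3.png',d['color'][...,::-1])
```

```text
t 20.72 tool cm [ 0.17  0.16 10.09] pos [464.2 376.  254.9] yaw deg [-1.80e+02 -1.00e-01 -1.62e+02] q [-0.29  0.61 -0.71  1.63  0.44  1.07  0.75] w 85.2
[[253.76593342 203.08419875]]
```

View pics/w3.png

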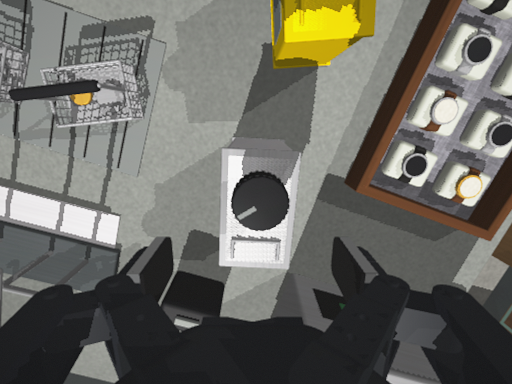

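Cap at (260,200) against predicted (254,203). After allowing for the camera bias, I aim at (461,380) and wind the wrist back further.

Emit:
move_arm:
  targets: "1 0.2 0.5 -2 0 0 0; 1 0 0 0 0 0 -7; 1 0 0 0 0 0 -7; 1 0 0 0 0 0 -7; 1 0 0 0 0 0 -7"

```text
clock: 21.18
eef_pos: [460.6, 380.6, 275.4]
tool_rot: [-3.141, -0.0, -2.338]
force: [-0.2, 0.0, 0.7]
width: 85.3
gripper_force: 0.0
```

Emit:
move_arm:
  targets: "1 0 0 0 0 0 -7; 1 0 0 0 0 0 -7; 1 0 0 0 0 0 -7; 1 0 0 0 0 0 -7; 1 0 0 0 0 0 -7"

```text
clock: 21.6
eef_pos: [460.6, 380.5, 275.1]
tool_rot: [-3.141, -0.001, -1.727]
force: [-0.3, -0.0, 0.2]
width: 85.6
gripper_force: 0.0
```

Emit:
move_arm:
  targets: "1 0 0 0 0 0 -7; 1 0 0 0 0 0 -7; 1 0 0 0 0 0 -7; 1 0 0 0 0 0 -7; 1 0 0 0 0 0 0"

```text
clock: 22.02
eef_pos: [460.6, 380.5, 274.7]
tool_rot: [3.14, -0.0, -1.241]
force: [0.1, -0.3, -1.2]
width: 85.5
gripper_force: 0.0
```

```bash
python3 -c "
from h import *
delta(461,380,156)
d=cams.get_image('wrist');print(proj(d,[461,380,187])); cv2.imwrite('pics/w4.png',d['color'][...,::-1])"
```

```text
t 22.02 tool cm [ 0.06 -0.04 11.87] pos [460.6 380.5 274.7] yaw deg [179.9  -0.  -71.1] q [-0.11  0.74 -1.13  1.6   0.69  1.26  2.11] w 85.5
[[250.7462083  196.56842596]]
```

View pics/w4.png

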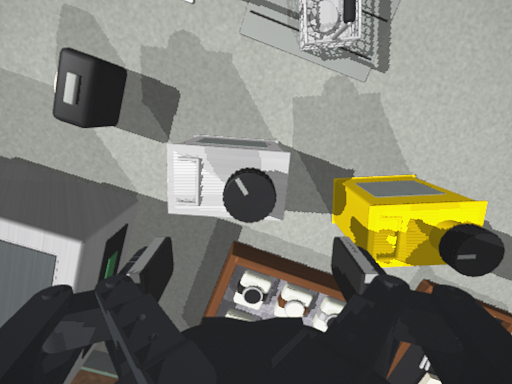

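Cap at (249,195), within 2 px of the prediction. Descend and grip.

Emit:
move_arm:
  targets: "1 -0.1 0 4 0 0 0; 1 0 0 4 0 0 0; 1 0 0 3.8 0 0 0; 1 0 0 0 0 0 0; 1 0 0 0 0 0 0"

```text
clock: 22.48
eef_pos: [459.6, 381.0, 156.4]
tool_rot: [3.138, -0.002, -1.242]
force: [-0.2, 0.5, 1.1]
width: 85.6
gripper_force: 0.0
```

Emit:
move_arm:
  targets: "-1 0 0 0 0 0 0; -1 0 0 0 0 0 0; -1 0 0 0 0 0 0; -1 0 0 0 0 0 0; -1 0 0 0 0 0 0"

```text
clock: 22.9
eef_pos: [462.4, 383.6, 160.5]
tool_rot: [-3.135, 0.002, -1.24]
force: [1.5, -0.3, 7.1]
width: 46.4
gripper_force: 60.8
```

```bash
python3 tq.py
```

```text
tz 0.041 F [ 1.5 -0.3  7.1] yaw -71.1 pos [462.4 383.6 160.5] q7 1.99 q [-0.16  0.85 -1.03  1.72  0.83  1.07  1.99] w 46.4 gf 61 t 22.9
```

Emit:
move_arm:
  targets: "-1 0 0 0 0 0 7; -1 0 0 0 0 0 7; -1 0 0 0 0 0 7; -1 0 0 0 0 0 7; -1 0 0 0 0 0 7"

```text
clock: 23.32
eef_pos: [463.1, 383.6, 160.5]
tool_rot: [-3.137, 0.006, -1.857]
force: [3.7, 0.9, 4.8]
width: 46.3
gripper_force: 61.0
```

```bash
python3 tq.py
```

```text
tz 0.026 F [3.7 0.9 4.8] yaw -106.4 pos [463.1 383.6 160.5] q7 1.47 q [-0.22  0.79 -0.89  1.72  0.73  0.98  1.47] w 46.3 gf 61 t 23.32
```

Emit:
move_arm:
  targets: "-1 0 0 0 0 0 7; -1 0 0 0 0 0 7; -1 0 0 0 0 0 7; -1 0 0 0 0 0 7; -1 0 0 0 0 0 7"

```text
clock: 23.73
eef_pos: [463.6, 383.1, 160.5]
tool_rot: [-3.14, 0.008, -2.468]
force: [4.6, -0.1, 5.8]
width: 46.3
gripper_force: 60.9
```

```bash
python3 tq.py
```

```text
tz 0.071 F [ 4.6 -0.1  5.8] yaw -141.4 pos [463.6 383.1 160.5] q7 0.96 q [-0.3   0.74 -0.74  1.72  0.61  0.91  0.96] w 46.3 gf 61 t 23.73
```

Emit:
move_arm:
  targets: "-1 0 0 0 0 0 7; -1 0 0 0 0 0 7; -1 0 0 0 0 0 7; -1 0 0 0 0 0 7; -1 0 0 0 0 0 7"

```text
clock: 24.15
eef_pos: [463.7, 382.4, 160.5]
tool_rot: [3.139, 0.007, -3.079]
force: [4.1, -1.5, 6.7]
width: 46.6
gripper_force: 60.8
```

```bash
python3 tq.py
```

```text
tz 0.105 F [ 4.1 -1.5  6.7] yaw -176.4 pos [463.7 382.4 160.5] q7 0.46 q [-0.39  0.7  -0.57  1.73  0.48  0.86  0.46] w 46.6 gf 61 t 24.15
```

Emit:
move_arm:
  targets: "-1 0 0 0 0 0 7; -1 0 0 0 0 0 7; -1 0 0 0 0 0 7; -1 0 0 0 0 0 7; -1 0 0 0 0 0 7"

```text
clock: 24.57
eef_pos: [463.4, 381.7, 160.4]
tool_rot: [3.137, 0.005, 2.593]
force: [2.5, -2.9, 7.6]
width: 46.4
gripper_force: 60.9
```

```bash
python3 tq.py
```

```text
tz 0.072 F [ 2.5 -2.9  7.6] yaw 148.6 pos [463.4 381.7 160.4] q7 -0.03 q [-0.49  0.67 -0.41  1.73  0.35  0.81 -0.03] w 46.4 gf 61 t 24.57
```

Emit:
move_arm:
  targets: "-1 0 0 0 0 0 7; -1 0 0 0 0 0 7; -1 0 0 0 0 0 7; -1 0 0 0 0 0 7; -1 0 0 0 0 0 7"

```text
clock: 24.98
eef_pos: [462.9, 381.4, 160.4]
tool_rot: [3.136, 0.001, 1.982]
force: [1.7, -3.4, 7.7]
width: 46.6
gripper_force: 61.0
```

```bash
python3 tq.py
```

```text
tz 0.034 F [ 1.7 -3.4  7.7] yaw 113.6 pos [462.9 381.4 160.4] q7 -0.51 q [-0.59  0.65 -0.23  1.73  0.2   0.78 -0.51] w 46.6 gf 61 t 24.98
```

Emit:
move_arm:
  targets: "-1 0 0 0 0 0 7; -1 0 0 0 0 0 7; -1 0 0 0 0 0 7; -1 0 0 0 0 0 7; -1 0 0 0 0 0 7"

```text
clock: 25.4
eef_pos: [462.2, 381.5, 160.4]
tool_rot: [3.138, -0.002, 1.372]
force: [0.9, -4.0, 9.6]
width: 46.6
gripper_force: 61.0
```

```bash
python3 tq.py
```

```text
tz 0.012 F [ 0.9 -4.   9.6] yaw 78.6 pos [462.2 381.5 160.4] q7 -0.99 q [-0.7   0.64 -0.06  1.74  0.05  0.76 -0.99] w 46.6 gf 61 t 25.4
```

Emit:
move_arm:
  targets: "-1 0 0 0 0 0 7; -1 0 0 0 0 0 7; -1 0 0 0 0 0 7; -1 0 0 0 0 0 7; -1 0 0 0 0 0 7"

```text
clock: 25.82
eef_pos: [461.7, 381.9, 160.4]
tool_rot: [3.141, -0.004, 0.762]
force: [0.2, -4.3, 9.7]
width: 46.2
gripper_force: 61.1
```

```bash
python3 tq.py
```

```text
tz 0.064 F [ 0.2 -4.3  9.7] yaw 43.6 pos [461.7 381.9 160.4] q7 -1.46 q [-0.81  0.64  0.11  1.74 -0.1   0.76 -1.46] w 46.2 gf 61 t 25.82
```

Emit:
move_arm:
  targets: "-1 0 0 0 0 0 7; -1 0 0 0 0 0 7; -1 0 0 0 0 0 7; -1 0 0 0 0 0 7; -1 0 0 0 0 0 7"

```text
clock: 26.23
eef_pos: [461.5, 382.5, 160.4]
tool_rot: [-3.138, -0.003, 0.151]
force: [-0.2, -2.4, 9.3]
width: 46.6
gripper_force: 61.3
```

```bash
python3 tq.py
```

```text
tz 0.051 F [-0.2 -2.4  9.3] yaw 8.7 pos [461.5 382.5 160.4] q7 -1.92 q [-0.92  0.65  0.29  1.74 -0.25  0.77 -1.92] w 46.6 gf 61 t 26.23
```

Emit:
move_arm:
  targets: "-1 0 0 0 0 0 7; -1 0 0 0 0 0 7; -1 0 0 0 0 0 7"

```text
clock: 26.48
eef_pos: [461.6, 383.0, 160.4]
tool_rot: [-3.137, -0.002, -0.215]
force: [-1.0, -2.3, 8.5]
width: 46.6
gripper_force: 61.3
```

```bash
python3 tq.py
```

```text
tz 0.099 F [-1.  -2.3  8.5] yaw -12.3 pos [461.6 383.  160.4] q7 -2.21 q [-0.98  0.67  0.39  1.75 -0.34  0.79 -2.21] w 46.6 gf 61 t 26.48
```

Emit:
move_arm:
  targets: "-1 0 0 0 0 0 7; -1 0 0 0 0 0 7; -1 0 0 0 0 0 7"

```text
clock: 26.73
eef_pos: [461.8, 383.3, 160.4]
tool_rot: [-3.135, -0.0, -0.581]
force: [0.2, -1.2, 9.9]
width: 46.5
gripper_force: 61.2
```

```bash
python3 tq.py
```

```text
tz 0.122 F [ 0.2 -1.2  9.9] yaw -33.3 pos [461.8 383.3 160.4] q7 -2.49 q [-1.04  0.69  0.5   1.75 -0.44  0.81 -2.49] w 46.5 gf 61 t 26.73
```

Emit:
move_arm:
  targets: "1 0 0 0 0 0 0; 1 0 0 0 0 0 0; 1 0 0 0 0 0 0; 1 0 0 0 0 0 0"

```text
clock: 27.07
eef_pos: [459.9, 382.3, 157.4]
tool_rot: [-3.141, 0.001, -0.574]
force: [0.4, 0.2, -0.4]
width: 85.4
gripper_force: 0.0
```

```bash
python3 tq.py; python3 -c "
from h import *
delta(462.6,382.5,158)"
```

```text
tz 0.038 F [ 0.4  0.2 -0.4] yaw -32.9 pos [459.9 382.3 157.4] q7 -2.48 q [-1.04  0.69  0.5   1.75 -0.43  0.81 -2.48] w 85.4 gf 0 t 27.07
t 27.07 tool cm [ 0.22 -0.17 -0.06] pos [459.9 382.3 157.4] yaw deg [-1.80e+02  1.00e-01 -3.29e+01] q [-1.04  0.69  0.5   1.75 -0.43  0.81 -2.48] w 85.4
```

Emit:
move_arm:
  targets: "1 0.2 -0.15 -3 0 0 0; 1 0 0 0 0 0 -7; 1 0 0 0 0 0 -7; 1 0 0 0 0 0 -7; 1 0 0 0 0 0 -7"

```text
clock: 27.48
eef_pos: [462.6, 382.2, 187.4]
tool_rot: [-3.141, 0.0, -0.08]
force: [-0.4, -0.0, -0.1]
width: 85.5
gripper_force: 0.0
```

Emit:
move_arm:
  targets: "1 0 0 0 0 0 -7; 1 0 0 0 0 0 -7; 1 0 0 0 0 0 -7; 1 0 0 0 0 0 -7; 1 0 0 0 0 0 -7"

```text
clock: 27.9
eef_pos: [462.6, 382.0, 187.3]
tool_rot: [-3.141, 0.0, 0.531]
force: [0.5, 0.2, -0.4]
width: 85.7
gripper_force: 0.0
```

Emit:
move_arm:
  targets: "1 0 0 0 0 0 -7; 1 0 0 0 0 0 -7; 1 0 0 0 0 0 -7; 1 0 0 0 0 0 -7; 1 0 0 0 0 0 -7"

```text
clock: 28.32
eef_pos: [462.7, 382.0, 187.3]
tool_rot: [-3.141, -0.0, 1.142]
force: [-0.2, -0.2, -0.6]
width: 85.5
gripper_force: 0.0
```

Emit:
move_arm:
  targets: "1 0 0 0 0 0 -7; 1 0 0 0 0 0 -7; 1 0 0 0 0 0 -7; 1 0 0 0 0 0 -7; 1 0 0 0 0 0 -7"

```text
clock: 28.73
eef_pos: [462.8, 381.9, 187.4]
tool_rot: [-3.142, -0.0, 1.753]
force: [1.0, 0.4, 0.5]
width: 85.2
gripper_force: 0.0
```

Emit:
move_arm:
  targets: "1 0 0 0 0 0 -7; 1 0 0 0 0 0 -7; 1 0 0 0 0 0 -7; 1 0 0 0 0 0 -7; 1 0 0 0 0 0 -7"

```text
clock: 29.15
eef_pos: [462.8, 381.9, 187.4]
tool_rot: [3.141, -0.0, 2.363]
force: [0.4, -0.6, -0.1]
width: 85.8
gripper_force: 0.0
```

Emit:
move_arm:
  targets: "1 0 0 0 0 0 -7; 1 0 0 0 0 0 -7; 1 0 0 0 0 0 -7; 1 0 0 0 0 0 -7; 1 0 0 0 0 0 -7"

```text
clock: 29.57
eef_pos: [462.8, 381.8, 187.4]
tool_rot: [3.141, -0.0, 2.974]
force: [0.2, 0.5, 0.7]
width: 85.8
gripper_force: 0.0
```

Emit:
move_arm:
  targets: "1 0 0 0 0 0 -7; 1 0 0 0 0 0 -7; 1 0 0 0 0 0 -7; 1 0 0 0 0 0 0; 1 0 0 0 0 0 0"

```text
clock: 29.98
eef_pos: [462.9, 381.7, 187.2]
tool_rot: [3.141, -0.0, -2.953]
force: [-0.4, 0.3, -0.8]
width: 85.5
gripper_force: 0.0
```

```bash
python3 -c "
from h import *
delta(462.6,382.5,158)"
```

```text
t 29.98 tool cm [0.01 0.08 2.92] pos [462.9 381.7 187.2] yaw deg [ 180.    -0.  -169.2] q [-0.38  0.67 -0.58  1.7   0.44  0.91  0.62] w 85.5
```

Emit:
move_arm:
  targets: "1 0 0.1 2.9 0 0 0; 1 0 0 0 0 0 0; 1 0 0 0 0 0 0; -1 0 0 0 0 0 0; -1 0 0 0 0 0 0"

```text
clock: 30.4
eef_pos: [462.9, 383.6, 159.4]
tool_rot: [3.141, 0.001, -2.95]
force: [-0.2, -0.1, -0.1]
width: 63.9
gripper_force: 0.0
```

Emit:
move_arm:
  targets: "-1 0 0 0 0 0 0; -1 0 0 0 0 0 0; -1 0 0 0 0 0 0; -1 0 0 0 0 0 0"

```text
clock: 30.73
eef_pos: [463.1, 382.6, 159.7]
tool_rot: [-3.141, 0.001, -2.95]
force: [-1.1, -2.5, 5.7]
width: 46.3
gripper_force: 61.4
```

Emit:
move_arm:
  targets: "-1 0 0 0 0 0 7; -1 0 0 0 0 0 7; -1 0 0 0 0 0 7; -1 0 0 0 0 0 7; -1 0 0 0 0 0 7"

```text
clock: 31.15
eef_pos: [463.4, 382.6, 159.8]
tool_rot: [3.141, 0.002, 2.719]
force: [1.3, -1.5, 3.7]
width: 46.4
gripper_force: 61.3
```

```bash
python3 tq.py
```

```text
tz 1.185 F [ 1.3 -1.5  3.7] yaw 155.8 pos [463.4 382.6 159.8] q7 0.1 q [-0.49  0.67 -0.4   1.73  0.34  0.82  0.1 ] w 46.4 gf 61 t 31.15
```

Emit:
move_arm:
  targets: "-1 0 0 0 0 0 7; -1 0 0 0 0 0 7; -1 0 0 0 0 0 7; -1 0 0 0 0 0 7; -1 0 0 0 0 0 7"

```text
clock: 31.57
eef_pos: [463.0, 382.1, 159.7]
tool_rot: [3.141, 0.001, 2.106]
force: [1.2, -2.9, 5.0]
width: 46.4
gripper_force: 62.5
```

```bash
python3 tq.py
```

```text
tz 0.278 F [ 1.2 -2.9  5. ] yaw 120.6 pos [463.  382.1 159.7] q7 -0.38 q [-0.6   0.65 -0.22  1.73  0.19  0.79 -0.38] w 46.4 gf 63 t 31.57
```

Emit:
move_arm:
  targets: "-1 0 0 0 0 0 7; -1 0 0 0 0 0 7"

```text
clock: 31.73
eef_pos: [463.3, 382.1, 159.7]
tool_rot: [3.14, 0.002, 1.865]
force: [1.0, -2.5, 4.0]
width: 46.6
gripper_force: 62.5
```

```bash
python3 tq.py
```

```text
tz 1.32 F [ 1.  -2.5  4. ] yaw 106.9 pos [463.3 382.1 159.7] q7 -0.57 q [-0.64  0.64 -0.15  1.73  0.13  0.78 -0.57] w 46.6 gf 63 t 31.73
```

Emit:
move_arm:
  targets: "-1 0 0 0 0 0 7; -1 0 0 0 0 0 7"

```text
clock: 31.9
eef_pos: [462.6, 382.1, 159.7]
tool_rot: [3.141, 0.001, 1.617]
force: [-2.8, -4.0, 7.9]
width: 46.3
gripper_force: 63.3
```

```bash
python3 tq.py
```

```text
tz -0.076 F [-2.8 -4.   7.9] yaw 92.6 pos [462.6 382.1 159.7] q7 -0.76 q [-0.68  0.64 -0.08  1.73  0.07  0.77 -0.76] w 46.3 gf 63 t 31.9
```

Emit:
move_arm:
  targets: "-1 0 0 0 0 0 7; -1 0 0 0 0 0 7"

```text
clock: 32.07
eef_pos: [462.6, 382.2, 159.8]
tool_rot: [3.141, 0.001, 1.373]
force: [-1.1, -2.7, 6.7]
width: 46.3
gripper_force: 63.2
```

```bash
python3 tq.py
```

```text
tz 0.068 F [-1.1 -2.7  6.7] yaw 78.6 pos [462.6 382.2 159.8] q7 -0.95 q [-0.73  0.64 -0.01  1.73  0.01  0.77 -0.95] w 46.3 gf 63 t 32.07
```

Emit:
move_arm:
  targets: "-1 0 0 0 0 0 7; -1 0 0 0 0 0 7"

```text
clock: 32.23
eef_pos: [462.9, 381.8, 159.7]
tool_rot: [3.14, 0.001, 1.131]
force: [0.2, -5.1, 6.3]
width: 46.6
gripper_force: 63.2
```

```bash
python3 tq.py
```

```text
tz 1.279 F [ 0.2 -5.1  6.3] yaw 64.8 pos [462.9 381.8 159.7] q7 -1.13 q [-0.77  0.64  0.06  1.73 -0.05  0.77 -1.13] w 46.6 gf 63 t 32.23
```

Emit:
move_arm:
  targets: "-1 0 0 0 0 0 7; -1 0 0 0 0 0 7; -1 0 0 0 0 0 0"

```text
clock: 32.48
eef_pos: [462.3, 382.2, 159.7]
tool_rot: [3.141, 0.001, 0.885]
force: [-2.1, -4.0, 6.9]
width: 46.1
gripper_force: 64.0
```

```bash
python3 tq.py
```

```text
tz -0.038 F [-2.1 -4.   6.9] yaw 50.7 pos [462.3 382.2 159.7] q7 -1.32 q [-0.82  0.64  0.13  1.74 -0.11  0.77 -1.32] w 46.1 gf 64 t 32.48
```

Emit:
move_arm:
  targets: "1 0 0 0 0 0 0; 1 0 0 0 0 0 0; 1 0 0 0 0 0 0; 1 0 0 -4 0 0 0; 1 0 0 -4 0 0 0"

```text
clock: 32.9
eef_pos: [461.0, 382.1, 237.0]
tool_rot: [-3.14, 0.006, 0.891]
force: [0.9, 1.5, -0.5]
width: 85.2
gripper_force: 0.0
```

Emit:
move_arm:
  targets: "1 0 0 -2 0 0 0; 1 0 0 0 0 0 0"

```text
clock: 33.07
eef_pos: [465.3, 385.2, 263.9]
tool_rot: [3.14, -0.011, 0.891]
force: [0.9, 0.2, 0.5]
width: 85.7
gripper_force: 0.0
```

Run:
```python
from h import *
delta(430,130,250)
t=cams.get_image('top');crop(t,150,90,260,160,3,'top1.png')
```

```text
t 33.07 tool cm [-22.07  13.3    1.17] pos [465.3 385.2 263.9] yaw deg [179.9  -0.6  51. ] q [-0.83  0.53  0.14  1.63 -0.09  0.99 -1.34] w 85.7
```

View pics/top1.png

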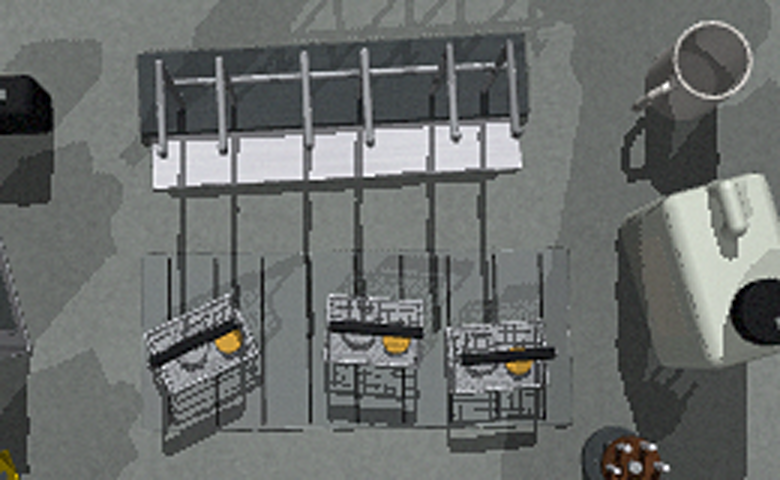

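Baskets are unmoved. In the ×3 crop the bar ends are A (150,358)-(243,325), B (329,327)-(424,333) and C (462,357)-(555,352). The prong tips are at columns 163, 224, 309, 370, 456 and 517.

Run:
```python
from h import *
t=cams.get_image('top')
b=lambda u,v,z: back(t,(150+u/3,90+v/3),z)
for n,p,q in(('A',(150,358),(243,325)),('B',(329,328),(424,333)),('C',(462,358),(555,352))):
    p=b(*p,100);q=b(*q,100);d=p-q;print(n,((p+q)/2).round(1),np.linalg.norm(d).round(1),np.degrees(np.arctan2(d[1],d[0])).round(1))
T=[b(*p,188) for p in((163,152),(224,150),(309,144),(370,141),(456,137),(517,134))]
for i in(0,2,4): print('tips',T[i].round(1),T[i+1].round(1),((T[i]+T[i+1])/2).round(1))
d=T[0]-T[5];print(np.degrees(np.arctan2(d[1],d[0])))
for p in((158,60),(511,40)):print('root',b(*p,175).round(1))
delta(437,137,160,112)
```

```text
A [437.3 143.4 100. ] 96.6 108.4
B [444.5 -33.5 100. ] 93.6 85.8
C [ 417.8 -162.7  100. ] 91.7 92.5
tips [607.9 160.7 188. ] [608.6 105.4 188. ] [608.3 133.1 188. ]
tips [612.6  28.2 188. ] [614.3 -27.3 188. ] [6.135e+02 5.000e-01 1.880e+02]
tips [ 616.5 -105.5  188. ] [ 618.2 -161.1  188. ] [ 617.3 -133.3  188. ]
91.83293054129649
root [696.4 166.3 175. ]
root [ 709.1 -160.7  175. ]
t 33.17 tool cm [-20.81  13.49   9.87] pos [462.8 383.4 259.2] yaw deg [-1.8e+02 -1.0e-01  5.1e+01] q [-0.83  0.53  0.14  1.63 -0.09  0.98 -1.34] w 85.2
turn tool z deg -61.0
```

Basket B has been knocked about 26 mm to -y since the first picture; the new fix is (444,-33). Basket A comes first.

Emit:
move_arm:
  targets: "0.4 0 0 0 0 0 -7; 0.4 0 0 0 0 0 -7; 0.4 0 0 0 0 0 -7; 0.4 0 0 0 0 0 -7; 0.4 0 0 0 0 0 -7"

```text
clock: 33.58
eef_pos: [461.6, 382.4, 256.4]
tool_rot: [-3.139, 0.002, 1.508]
force: [-0.2, -0.2, -0.5]
width: 59.4
gripper_force: 0.0
```

Emit:
move_arm:
  targets: "0.4 0 0 0 0 0 -7; 0.4 0 0 0 0 0 -7; 0.4 0 0 0 0 0 -7; 0.4 0 0 0 0 0 -1; 0.4 0 0 0 0 0 0"

```text
clock: 34.0
eef_pos: [462.0, 382.4, 256.9]
tool_rot: [-3.139, 0.0, 1.883]
force: [0.2, -0.3, 0.3]
width: 60.0
gripper_force: 0.0
```

```bash
python3 -c "
from h import *
delta(437,143,200,108)"
```

```text
t 34.0 tool cm [-22.01  -9.72   5.73] pos [462.  382.4 256.9] yaw deg [-179.9    0.   107.9] q [-0.66  0.53 -0.12  1.63  0.07  0.99 -0.5 ] w 60.0
turn tool z deg -0.1
```

Emit:
move_arm:
  targets: "0.4 -3.7 -1.6 0 0 0 0; 0.4 -3.7 -1.6 0 0 0 0; 0.4 -3.7 -1.6 1 0 0 0; 0.4 -3.7 -1.6 1 0 0 0; 0.4 -3.7 -1.6 1.7 0 0 0"

```text
clock: 34.42
eef_pos: [443.8, 182.4, 222.3]
tool_rot: [3.14, 0.0, 1.882]
force: [1.7, -0.5, -0.6]
width: 59.9
gripper_force: 0.0
```

Emit:
move_arm:
  targets: "0.4 -3.5 -1.6 2 0 0 0; 0.4 0 0 0 0 0 0; 0.4 0 0 0 0 0 0; 0.4 0 0 0 0 0 0"

```text
clock: 34.75
eef_pos: [439.9, 148.0, 202.8]
tool_rot: [3.141, -0.001, 1.883]
force: [0.3, 0.6, 0.2]
width: 59.5
gripper_force: 0.0
```

```bash
python3 -c "
from h import *
delta(437,143,200,108)
d=cams.get_image('wrist');print(proj(d,[437,143,103])); cv2.imwrite('pics/w5.png',d['color'][...,::-1])"
```

```text
t 34.75 tool cm [-0.39 -0.43  0.28] pos [439.9 148.  202.8] yaw deg [180.   -0.  107.9] q [-0.3   0.41 -0.11  2.05  0.07  0.69 -0.14] w 59.5
turn tool z deg -0.1
[[247.98365153 197.43133062]]
```

View pics/w5.png

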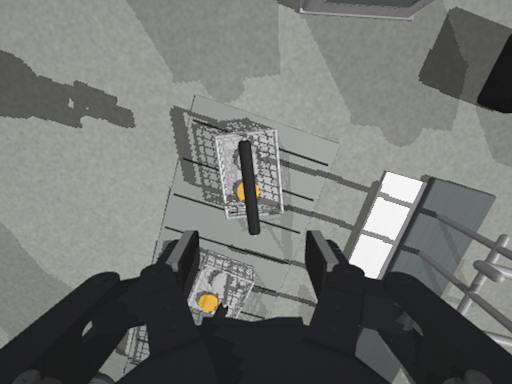

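Basket A's bar ends show at (244,141) and (255,234), centre (249.5,188), tilted 6.7° further. Correct the yaw to 114.5° and descend.

Emit:
move_arm:
  targets: "0.4 0 -0.25 4 0 0 -6.5; 0.4 0 0 0 0 0 0; 0.4 0 0 0 0 0 0"

```text
clock: 35.05
eef_pos: [436.1, 147.6, 162.2]
tool_rot: [-3.138, -0.001, 1.998]
force: [0.1, -0.8, 0.8]
width: 59.5
gripper_force: 0.0
```

```bash
python3 -c "
from h import *
delta(437.5,148,79,114.5)"
```

```text
t 35.05 tool cm [-0.03  0.17  8.32] pos [436.1 147.6 162.2] yaw deg [-179.8   -0.   114.5] q [-0.29  0.47 -0.13  2.1   0.11  0.58 -0.07] w 59.5
turn tool z deg -0.0
```

Emit:
move_arm:
  targets: "0.4 0 0.1 3 0 0 0; 0.4 0 0 3 0 0 0; 0.4 0 0 2.2 0 0 0; 0.4 0 0 0 0 0 0; -1 0 0 0 0 0 0"

```text
clock: 35.47
eef_pos: [438.6, 147.9, 81.7]
tool_rot: [3.141, 0.0, 1.998]
force: [0.2, 0.8, -0.0]
width: 48.8
gripper_force: 0.0
```

Emit:
move_arm:
  targets: "-1 0 0 0 0 0 0; -1 0 0 0 0 0 0; -1 0 0 0 0 0 0; -1 0 0 0 0 0 0; -1 0 0 0 0 0 0"

```text
clock: 35.88
eef_pos: [438.3, 147.1, 82.3]
tool_rot: [3.141, 0.0, 1.998]
force: [-3.2, -1.1, 8.6]
width: 10.8
gripper_force: 59.1
```

Emit:
move_arm:
  targets: "-1 0 0 -1.5 0 0 0; -1 0 0 -2 0 0 0; -1 0 0 -2.5 0 0 0; -1 0 0 -2.5 0 0 0; -1 0 0 -2.5 0 0 0"

```text
clock: 36.3
eef_pos: [437.8, 146.9, 192.5]
tool_rot: [3.142, -0.0, 1.998]
force: [0.2, -0.7, -2.7]
width: 10.5
gripper_force: 59.3
```

```bash
python3 -c "
from h import *
delta(520,134,188,91.8);s=read_state();print(s['force'],s['torque'],s['gripper_force'])"
```

```text
t 36.3 tool cm [-4.58  6.95  0.45] pos [437.8 146.9 192.5] yaw deg [180.   -0.  114.5] q [-0.28  0.42 -0.14  2.06  0.1   0.66 -0.06] w 10.5
turn tool z deg 22.7
[ 0.15826163 -0.71094138 -2.70115499] [ 0.01254956 -0.05729879 -0.03028617] 59.30440306663513
```

Emit:
move_arm:
  targets: "-1 0 0 0 0 0 5.7; -1 0 0 0 0 0 5.7; -1 0 0 0 0 0 5.7; -1 0 0 0 0 0 5.6; -1 0 0 0 0 0 0"

```text
clock: 36.72
eef_pos: [438.0, 147.0, 191.5]
tool_rot: [3.141, -0.0, 1.6]
force: [-0.4, -0.6, -3.0]
width: 11.0
gripper_force: 59.3
```

```bash
python3 -c "
from h import *
delta(650,133,192,91.8)"
```

```text
t 36.72 tool cm [-2.01 21.15 -0.04] pos [438.  147.  191.5] yaw deg [180.   -0.   91.7] q [-0.36  0.42 -0.03  2.07  0.02  0.65 -0.38] w 11.0
turn tool z deg -0.1
```

Emit:
move_arm:
  targets: "-1 -0.5 2.5 0 0 0 0; -1 -0.5 2.5 0 0 0 0; -1 -0.5 2.5 0 0 0 0; -1 -0.5 2.5 0 0 0 0; -1 0 2 0 0 0 0"

```text
clock: 37.13
eef_pos: [560.7, 129.2, 191.2]
tool_rot: [3.141, 0.001, 1.603]
force: [0.8, -0.1, -2.5]
width: 10.7
gripper_force: 59.3
```

Emit:
move_arm:
  targets: "-1 0 0 0 0 0 0; -1 0 0 0 0 0 0"

```text
clock: 37.3
eef_pos: [559.1, 130.6, 190.7]
tool_rot: [-3.141, -0.0, 1.604]
force: [-1.4, 0.8, -1.7]
width: 10.9
gripper_force: 59.3
```

Run:
```python
from h import *
delta(650,133,192,91.8)
d=cams.get_image('wrist');print(proj(d,[[650,105,175],[650,161,175],[615,105,188],[615,161,188]])); 
t=cams.get_image('top');c=t['color'][100:200,180:330]
w=cv2.resize(d['color'],(480,360));c=cv2.resize(c,(480,320),interpolation=cv2.INTER_CUBIC)
o=np.zeros((360,800,3),np.uint8);o[:270,:360]=cv2.resize(w,(360,270));o[:293,360:]=cv2.resize(c,(440,293));cv2.imwrite('pics/m6.png',o[...,::-1])
```

```text
t 37.3 tool cm [-0.06  9.1  -0.14] pos [559.1 130.6 190.7] yaw deg [-180.    -0.    91.9] q [-0.26  0.57 -0.03  1.78  0.02  0.8  -0.26] w 10.9
turn tool z deg 0.1
[[387.86413654 269.72659367]
 [403.88572411 188.73090868]
 [341.83912004 279.64374207]
 [354.47825697 192.77924196]]
```

View pics/m6.png

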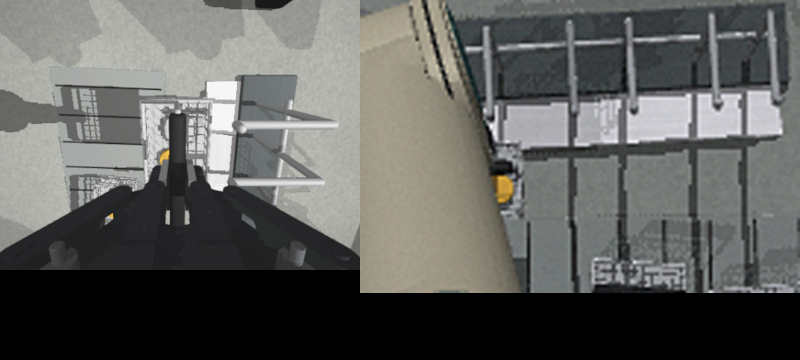

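Run:
```python
from h import *
d=cams.get_image('wrist')
s=read_state()['eef_pos']
print(proj(d,[[s[0],s[1]+47,s[2]+20.7],[s[0],s[1]+40,s[2]+20.7]]))
for uv in((341,181),(331,266)):print(back(d,uv,188))
print(back(d,(253,159),s[2]+20.7))
```

```text
[[256.6343157  168.10996231]
 [256.04554977 182.94439006]]
[604.81741768 167.91045464 188.        ]
[605.45271504 114.71338882 188.        ]
[555.50376286 182.13704988 211.48300055]
```

Tips at (341,181) and (331,266) back-project to y mid 141. The bar centre in the same picture is at 135, so I shift about 6 mm to +y and go in to x = 646.

Emit:
move_arm:
  targets: "-1 0.3 2 0 0 0 0; -1 0 2 0 0 0 0; -1 0 2 0 0 0 0; -1 0 1.7 0 0 0 0; -1 0 1 0 0 0 0"

```text
clock: 37.87
eef_pos: [646.6, 136.9, 191.0]
tool_rot: [3.141, 0.0, 1.604]
force: [0.3, -0.1, -2.8]
width: 10.6
gripper_force: 59.3
```

Emit:
move_arm:
  targets: "-1 0 0 0 0 0 0; -1 0 0 0 0 0 0; -1 0 0 1 0 0 0; -1 0 0 0.7 0 0 0; -1 0 0 0 0 0 0"

```text
clock: 38.28
eef_pos: [643.1, 136.5, 171.7]
tool_rot: [-3.137, 0.001, 1.603]
force: [-0.9, -0.4, -2.9]
width: 10.4
gripper_force: 59.3
```

```bash
python3 tq.py
```

```text
tz 0.035 F [-0.9 -0.4 -2.9] yaw 91.9 pos [643.1 136.5 171.7] q7 -0.24 q [-0.24  0.7  -0.02  1.55  0.02  0.89 -0.24] w 10.4 gf 59 t 38.28
```

Emit:
move_arm:
  targets: "-1 0 0 0.3 0 0 0; -1 0 0 0.3 0 0 0; -1 0 0 0 0 0 0"

```text
clock: 38.53
eef_pos: [645.2, 136.6, 167.3]
tool_rot: [-3.141, 0.0, 1.603]
force: [0.0, -0.5, -1.7]
width: 10.6
gripper_force: 59.3
```

Emit:
move_arm:
  targets: "-1 0 0 0.2 0 0 0; -1 0 0 0 0 0 0; -1 0 0 0 0 0 0"

```text
clock: 38.78
eef_pos: [645.7, 136.7, 166.0]
tool_rot: [3.141, -0.0, 1.602]
force: [-0.3, 0.0, -2.9]
width: 10.6
gripper_force: 59.3
```

```bash
python3 tq.py
```

```text
tz 0.063 F [-0.3  0.  -2.9] yaw 91.8 pos [645.7 136.7 166. ] q7 -0.24 q [-0.24  0.71 -0.02  1.55  0.02  0.88 -0.24] w 10.6 gf 59 t 38.78
```

Emit:
move_arm:
  targets: "-1 0 0 0.2 0 0 0; -1 0 0 0 0 0 0; -1 0 0 0 0 0 0"

```text
clock: 39.03
eef_pos: [646.1, 136.8, 164.3]
tool_rot: [3.14, -0.0, 1.602]
force: [0.6, 1.0, -0.5]
width: 10.6
gripper_force: 59.6
```

Emit:
move_arm:
  targets: "-1 0 0 0.2 0 0 0; -1 0 0 0 0 0 0; -1 0 0 0 0 0 0"

```text
clock: 39.28
eef_pos: [646.1, 136.7, 164.1]
tool_rot: [3.14, -0.0, 1.602]
force: [-3.9, -0.9, 9.6]
width: 10.7
gripper_force: 61.0
```

```bash
python3 tq.py
```

```text
tz 0.006 F [-3.9 -0.9  9.6] yaw 91.8 pos [646.1 136.7 164.1] q7 -0.24 q [-0.24  0.71 -0.02  1.55  0.02  0.87 -0.24] w 10.7 gf 61 t 39.28
```

The bar is seated at TCP z 164. Open partway and withdraw upward.

Emit:
move_arm:
  targets: "-1 0 0 -0.1 0 0 0; -0.3 0 0 0 0 0 0; -0.3 0 0 0 0 0 0; -0.3 0 0 0 0 0 0; -0.3 0 0 0 0 0 0"

```text
clock: 39.7
eef_pos: [645.6, 136.7, 162.7]
tool_rot: [-3.141, 0.0, 1.602]
force: [0.0, -0.4, 0.4]
width: 29.9
gripper_force: 0.0
```

Emit:
move_arm:
  targets: "-0.3 0 0 -0.5 0 0 0; -0.3 0 0 -1 0 0 0; -0.3 0 0 -2 0 0 0; -0.3 0 0 -2.5 0 0 0; -0.3 0 0 -2.5 0 0 0"

```text
clock: 40.12
eef_pos: [645.5, 136.6, 249.4]
tool_rot: [-3.141, 0.0, 1.602]
force: [0.4, 0.0, -0.1]
width: 29.9
gripper_force: 0.0
```

Run:
```python
from h import *
delta(444,-33,200,85)
d=cams.get_image('wrist');print(proj(d,[[644,136.7,185],[644,183.7,185]])); cv2.imwrite('pics/w7.png',d['color'][...,::-1])
```

```text
t 40.12 tool cm [-16.31 -20.67   4.95] pos [645.5 136.6 249.4] yaw deg [-180.     0.    91.8] q [-0.24  0.63 -0.02  1.46  0.01  1.05 -0.23] w 29.9
turn tool z deg 6.8
[[250.85604328 205.29417224]
 [252.79818431 146.95216695]]
```

View pics/w7.png

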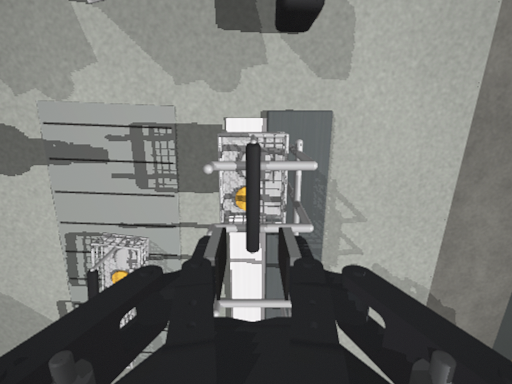

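Basket A hangs across both prongs: bar (253,146)-(253,250), prongs at rows 166 and 229, centred. Now basket B.

Emit:
move_arm:
  targets: "0.4 -2.3 -3 0 0 0 0; 0.4 -2.3 -3 0 0 0 0; 0.4 -2.3 -3 0 0 0 0; 0.4 -2.3 -3 0 0 0 0; 0.4 -2.3 -3 1 0 0 0"

```text
clock: 40.58
eef_pos: [499.5, 16.1, 240.1]
tool_rot: [3.136, -0.0, 1.603]
force: [1.1, -0.1, -0.0]
width: 59.7
gripper_force: 0.0
```

Emit:
move_arm:
  targets: "0.4 -2.3 -3 2 0 0 0; 0.4 -2.3 -2.6 2 0 0 0; 0.4 0 0 0 0 0 6; 0.4 0 0 0 0 0 0; 0.4 0 0 0 0 0 0"

```text
clock: 41.0
eef_pos: [446.9, -30.0, 199.4]
tool_rot: [3.139, -0.0, 1.5]
force: [0.3, -0.9, -0.3]
width: 59.8
gripper_force: 0.0
```

Run:
```python
from h import *
delta(444,-33,200,85.8)
d=cams.get_image('wrist');print(proj(d,[[444.5,-33.5,103]]));  cv2.imwrite('pics/w8.png',d['color'][...,::-1])
```

```text
t 41.0 tool cm [-0.32 -0.27 -0.07] pos [446.9 -30.  199.4] yaw deg [179.8  -0.   85.9] q [-0.    0.39  0.01  2.1  -0.01  0.65 -0.06] w 59.8
turn tool z deg 0.1
[[249.93860803 198.01483071]]
```

View pics/w8.png

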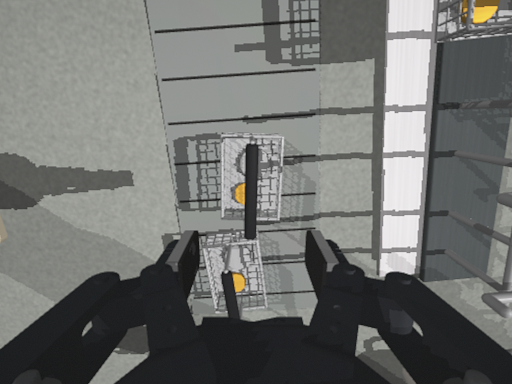

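Bar B at (252,145)-(250,239), centre (251,192), which after the known camera bias matches (445,-33.5). Descend.

Emit:
move_arm:
  targets: "0.4 -0.3 -0.1 4 0 0 0; 0.4 0 0 0 0 0 0; 0.4 0 0 0 0 0 0"

```text
clock: 41.3
eef_pos: [443.9, -32.3, 157.8]
tool_rot: [-3.138, -0.0, 1.5]
force: [-0.1, 0.2, -0.1]
width: 60.3
gripper_force: 0.0
```

```bash
python3 -c "
from h import *
delta(445.3,-33.5,80.5,85)"
```

```text
t 41.3 tool cm [-0.11  0.18  7.73] pos [443.9 -32.3 157.8] yaw deg [-179.8   -0.    86. ] q [ 0.01  0.46  0.01  2.14 -0.01  0.54 -0.05] w 60.3
turn tool z deg 1.0
```

Emit:
move_arm:
  targets: "0.4 -0.1 0.1 3 0 0 1; 0.4 0 0 2.7 0 0 0; 0.4 0 0 2 0 0 0; 0.4 0 0 0 0 0 0; -1 0 0 0 0 0 0"

```text
clock: 41.72
eef_pos: [446.1, -33.7, 82.3]
tool_rot: [3.141, -0.0, 1.482]
force: [0.3, -0.3, 0.3]
width: 49.1
gripper_force: 0.0
```

Emit:
move_arm:
  targets: "-1 0 0 0 0 0 0; -1 0 0 0 0 0 0; -1 0 0 0 0 0 0; -1 0 0 0 0 0 0; -1 0 0 0 0 0 0"

```text
clock: 42.13
eef_pos: [445.7, -34.1, 82.9]
tool_rot: [3.14, -0.0, 1.48]
force: [-2.0, 0.8, 8.2]
width: 10.3
gripper_force: 59.0
```

Emit:
move_arm:
  targets: "-1 0 0 -1.5 0 0 0; -1 0 0 -2 0 0 0; -1 0 0 -2.5 0 0 0; -1 0 0 -2.5 0 0 0; -1 0 0 -2.5 0 0 0"

```text
clock: 42.55
eef_pos: [444.9, -34.2, 193.2]
tool_rot: [3.141, -0.0, 1.48]
force: [0.4, 0.5, -2.1]
width: 10.6
gripper_force: 59.2
```

Emit:
move_arm:
  targets: "-1 0 0 0 0 0 -6.8; -1 0 0 0 0 0 0; -1 0 0 0 0 0 0"

```text
clock: 42.8
eef_pos: [445.0, -34.2, 191.9]
tool_rot: [3.141, -0.0, 1.596]
force: [0.4, -0.1, -1.4]
width: 10.5
gripper_force: 59.2
```

```bash
python3 -c "
from h import *
delta(560,2,191,91.8);delta(650,2,191,91.8);s=read_state();print(s['force'],s['gripper_force'])"
```

```text
t 42.8 tool cm [ 3.33 11.59  0.1 ] pos [445.  -34.2 191.9] yaw deg [180.   -0.   91.5] q [ 0.03  0.4  -0.02  2.11  0.01  0.63  0.03] w 10.5
turn tool z deg -0.3
t 42.8 tool cm [ 3.1  20.59  0.1 ] pos [445.  -34.2 191.9] yaw deg [180.   -0.   91.5] q [ 0.03  0.4  -0.02  2.11  0.01  0.63  0.03] w 10.5
turn tool z deg -0.3
[ 0.36385846 -0.09255709 -1.43257382] 59.18824553489685
```

Emit:
move_arm:
  targets: "-1 0.8 2.5 0 0 0 0; -1 0.8 2.5 0 0 0 0; -1 0.8 2.5 0 0 0 0; -1 0.8 2.5 0 0 0 0; -1 0.1 1.5 0 0 0 0"

```text
clock: 43.22
eef_pos: [561.3, 4.4, 190.4]
tool_rot: [3.142, -0.001, 1.598]
force: [0.0, 0.1, -1.0]
width: 10.2
gripper_force: 59.2
```

Emit:
move_arm:
  targets: "-1 0 0 0 0 0 0; -1 0 0 0 0 0 0; -1 0 0 0 0 0 0"

```text
clock: 43.47
eef_pos: [557.4, 1.6, 190.3]
tool_rot: [-3.138, 0.0, 1.597]
force: [-0.8, 0.5, -2.5]
width: 10.8
gripper_force: 59.2
```

Run:
```python
from h import *
delta(650,2,191,91.8); s=read_state();print(s['force'],s['width'],s['gripper_force'])
d=cams.get_image('wrist');cv2.imwrite('pics/w9.png',d['color'][...,::-1])
```

```text
t 43.47 tool cm [-0.21  9.25 -0.1 ] pos [557.4   1.6 190.3] yaw deg [-179.8    0.    91.5] q [-0.04  0.55 -0.01  1.82  0.01  0.78 -0.04] w 10.8
turn tool z deg -0.3
[-0.78723511  0.54211401 -2.50885842] 10.76837763573027 59.1928106546402
```

View pics/w9.png

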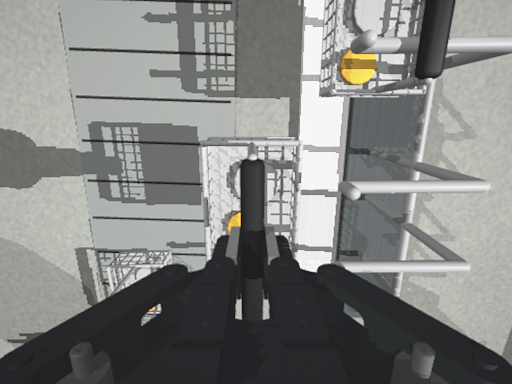

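Bar end at (253,159), tips at (348,189) and (338,265): aligned to within 2 mm. Go in.

Emit:
move_arm:
  targets: "-1 0 2 0 0 0 0; -1 0 2 0 0 0 0; -1 0 2 0 0 0 0; -1 0 2 0 0 0 0; -1 0 1.2 0 0 0 0"

```text
clock: 43.93
eef_pos: [652.2, 4.3, 191.4]
tool_rot: [3.141, 0.0, 1.598]
force: [0.4, -0.1, -2.2]
width: 10.4
gripper_force: 59.2
```

Emit:
move_arm:
  targets: "-1 0 0 0 0 0 0; -1 0 0 0 0 0 0; -1 0 0 1 0 0 0; -1 0 0 0.7 0 0 0; -1 0 0 0 0 0 0"

```text
clock: 44.35
eef_pos: [648.7, 4.5, 172.2]
tool_rot: [-3.137, 0.0, 1.599]
force: [-0.7, -1.4, -2.4]
width: 10.8
gripper_force: 59.2
```

Emit:
move_arm:
  targets: "-1 0 0 0.3 0 0 0; -1 0 0 0.2 0 0 0; -1 0 0 0 0 0 0; -1 0 0 0 0 0 0"

```text
clock: 44.68
eef_pos: [651.3, 4.7, 169.5]
tool_rot: [3.142, -0.0, 1.599]
force: [-1.0, -0.1, -1.4]
width: 10.6
gripper_force: 59.2
```

```bash
python3 tq.py
```

```text
tz -0.02 F [-1.  -0.1 -1.4] yaw 91.6 pos [651.3   4.7 169.5] q7 -0.03 q [-0.04  0.7  -0.01  1.57  0.01  0.87 -0.03] w 10.6 gf 59 t 44.68
```

Emit:
move_arm:
  targets: "-1 0 0 0.3 0 0 0; -1 0 0 0 0 0 0; -1 0 0 0 0 0 0"

```text
clock: 44.93
eef_pos: [651.2, 4.7, 166.4]
tool_rot: [-3.141, 0.0, 1.599]
force: [-0.4, -0.2, -2.3]
width: 10.2
gripper_force: 59.2
```

Emit:
move_arm:
  targets: "-1 0 0 0.2 0 0 0; -1 0 0 0 0 0 0; -1 0 0 0 0 0 0"

```text
clock: 45.18
eef_pos: [651.6, 4.7, 164.9]
tool_rot: [3.141, 0.0, 1.599]
force: [-0.2, -0.3, 2.0]
width: 10.2
gripper_force: 59.5
```

Emit:
move_arm:
  targets: "-1 0 0 0.2 0 0 0; -1 0 0 0 0 0 0; -1 0 0 0 0 0 0"

```text
clock: 45.43
eef_pos: [651.7, 4.7, 164.7]
tool_rot: [3.14, -0.0, 1.599]
force: [-3.1, 0.5, 11.3]
width: 10.4
gripper_force: 61.0
```

Seated. Release, withdraw, and go to basket C (417.8,-162.7).

Emit:
move_arm:
  targets: "-1 0 0 -0.1 0 0 0; -0.3 0 0 0 0 0 0; -0.3 0 0 0 0 0 0; -0.3 0 0 0 0 0 0; -0.3 0 0 0 0 0 0"

```text
clock: 45.85
eef_pos: [651.2, 4.7, 163.1]
tool_rot: [-3.141, 0.0, 1.599]
force: [-0.1, 0.3, 0.2]
width: 29.6
gripper_force: 0.0
```

Emit:
move_arm:
  targets: "-0.3 0 0 -0.5 0 0 0; -0.3 0 0 -1 0 0 0; -0.3 0 0 -2 0 0 0; -0.3 0 0 -2.5 0 0 0; -0.3 0 0 -2.5 0 0 0"

```text
clock: 46.27
eef_pos: [651.1, 4.6, 249.9]
tool_rot: [-3.141, 0.0, 1.599]
force: [0.4, -0.3, 0.8]
width: 30.0
gripper_force: 0.0
```

Run:
```python
from h import *
delta(418,-163,200,93)
```

```text
t 46.27 tool cm [-16.1  -23.77   5.  ] pos [651.1   4.6 249.9] yaw deg [-180.     0.    91.6] q [-0.04  0.61 -0.01  1.49  0.01  1.04 -0.03] w 30.0
turn tool z deg -1.4
```

Run:
```python
from h import *
d=cams.get_image('wrist');cv2.imwrite('w10raw.png',d['color'][...,::-1])
```

Emit:
move_arm:
  targets: "0.4 -2 -3 0 0 0 0; 0.4 -2 -3 0 0 0 0; 0.4 -2 -3 0 0 0 0; 0.4 -2 -3 0 0 0 0; 0.4 -2 -3 0 0 0 0"

```text
clock: 46.73
eef_pos: [503.0, -100.4, 249.3]
tool_rot: [3.14, 0.0, 1.599]
force: [0.2, -1.3, 0.6]
width: 59.8
gripper_force: 0.0
```

Emit:
move_arm:
  targets: "0.4 -2 -3 1 0 0 0; 0.4 -2 -3 2 0 0 0; 0.4 -2 -2.8 2 0 0 -1.5; 0.4 0 0 0 0 0 0; 0.4 0 0 0 0 0 0"

```text
clock: 47.15
eef_pos: [416.2, -163.2, 198.5]
tool_rot: [-3.14, -0.0, 1.621]
force: [1.4, 1.0, 1.1]
width: 59.6
gripper_force: 0.0
```

Run:
```python
from h import *
delta(418,-163,200,93)
d=cams.get_image('wrist');print(proj(d,[[418,-163,103]]));t=cams.get_image('top')
o=np.zeros((584,800,3),np.uint8);o[:384,:512]=d['color'];o[384:584,:512]=cv2.imread('w10raw.png')[100:300,:,::-1]
c=t['color'][95:245,190:334];o[:300,512:]=cv2.resize(c,(288,300),interpolation=cv2.INTER_CUBIC)
cv2.imwrite('pics/m11.png',o[...,::-1])
```

```text
t 47.15 tool cm [ 0.01  0.18 -0.15] pos [ 416.2 -163.2  198.5] yaw deg [-179.9   -0.    92.9] q [ 0.32  0.39 -0.01  2.1   0.01  0.65  0.35] w 59.6
turn tool z deg -0.1
[[254.71021466 194.45058105]]
```

View pics/m11.png

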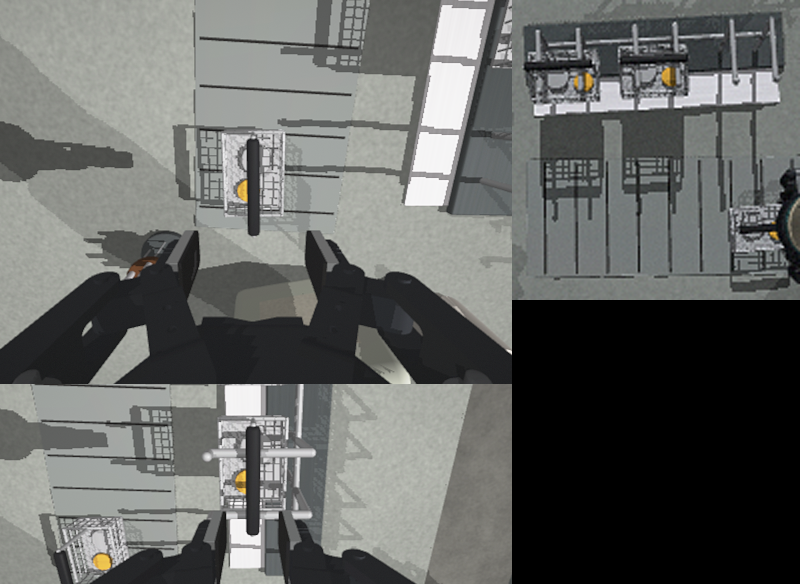

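Baskets A and B both hang. Bar C is at (252,138)-(255,236), so the target is (417,-161.5) at yaw 94.5°.

Emit:
move_arm:
  targets: "0.4 0.2 0.1 4 0 0 -1.6; 0.4 0 0 0 0 0 0; 0.4 0 0 0 0 0 0"

```text
clock: 47.5
eef_pos: [418.8, -158.6, 157.9]
tool_rot: [-3.139, -0.002, 1.655]
force: [0.2, -0.5, -0.0]
width: 59.7
gripper_force: 0.0
```

```bash
python3 -c "
from h import *
delta(417,-161.5,80.5,94.5)"
```

```text
t 47.5 tool cm [-0.28 -0.18  7.74] pos [ 418.8 -158.6  157.9] yaw deg [-1.798e+02 -1.000e-01  9.480e+01] q [ 0.31  0.47 -0.02  2.13  0.01  0.54  0.37] w 59.7
turn tool z deg 0.3
```

Emit:
move_arm:
  targets: "0.4 -0.3 -0.2 3 0 0 0; 0.4 0 0 2.7 0 0 0; 0.4 0 0 2 0 0 0; 0.4 0 0 0 0 0 0; -1 0 0 0 0 0 0"

```text
clock: 47.92
eef_pos: [417.9, -162.9, 82.4]
tool_rot: [3.141, 0.0, 1.654]
force: [0.5, -0.2, 0.1]
width: 49.3
gripper_force: 0.0
```

Emit:
move_arm:
  targets: "-1 0 0 0 0 0 0; -1 0 0 0 0 0 0; -1 0 0 0 0 0 0; -1 0 0 0 0 0 0; -1 0 0 0 0 0 0"

```text
clock: 48.33
eef_pos: [417.9, -163.5, 82.8]
tool_rot: [3.139, 0.001, 1.653]
force: [-0.4, 0.3, 9.1]
width: 10.5
gripper_force: 60.9
```

Emit:
move_arm:
  targets: "-1 0 0 -1.5 0 0 0; -1 0 0 -2 0 0 0; -1 0 0 -2.5 0 0 0; -1 0 0 -2.5 0 0 0; -1 0 0 -2.5 0 0 0"

```text
clock: 48.75
eef_pos: [416.4, -162.9, 192.8]
tool_rot: [-3.141, -0.0, 1.653]
force: [0.4, -0.9, -3.1]
width: 10.1
gripper_force: 59.3
```

Emit:
move_arm:
  targets: "-1 0 0 0 0 0 3; -1 0 0 0 0 0 0; -1 0 0 0 0 0 0"

```text
clock: 49.0
eef_pos: [416.5, -162.9, 191.6]
tool_rot: [-3.141, -0.0, 1.602]
force: [-0.5, -0.9, -3.3]
width: 10.7
gripper_force: 59.3
```

```bash
python3 -c "
from h import *
delta(564,-131,191,91.8);s=read_state();print(s['force'],s['gripper_force'])"
```

```text
t 49.0 tool cm [ 2.73 14.84  0.06] pos [ 416.5 -162.9  191.6] yaw deg [-180.    -0.    91.8] q [ 0.31  0.41 -0.    2.1   0.    0.63  0.34] w 10.7
turn tool z deg -0.0
[-0.48004913 -0.91279252 -3.28014171] 59.292694330215454
```

Emit:
move_arm:
  targets: "-1 0.5 3 0 0 0 0; -1 0.5 3 0 0 0 0; -1 0.5 3 0 0 0 0; -1 0.5 3 0 0 0 0; -1 0.1 2.5 0 0 0 0"

```text
clock: 49.42
eef_pos: [562.6, -135.8, 190.0]
tool_rot: [-3.14, -0.002, 1.604]
force: [0.2, 0.4, -2.2]
width: 10.5
gripper_force: 59.3
```

Emit:
move_arm:
  targets: "-1 0 0 0 0 0 0; -1 0 0 0 0 0 0; -1 0 0 0 0 0 0; -1 0 0 0 0 0 0"

```text
clock: 49.75
eef_pos: [559.5, -138.1, 190.5]
tool_rot: [-3.138, -0.0, 1.6]
force: [0.1, 0.5, -2.8]
width: 10.6
gripper_force: 59.3
```

Run:
```python
from h import *
delta(655.5,-134.5,191,91.8);s=read_state();print(s['force'],s['gripper_force'],s['width'])
```

```text
t 49.75 tool cm [ 0.07  9.61 -0.08] pos [ 559.5 -138.1  190.5] yaw deg [-179.8   -0.    91.7] q [ 0.19  0.57  0.    1.77 -0.    0.8   0.22] w 10.6
turn tool z deg -0.1
[ 0.14236661  0.54166475 -2.84161639] 59.307721853256226 10.58791934025856
```

Emit:
move_arm:
  targets: "-1 0.1 2 0 0 0 0; -1 0 2 0 0 0 0; -1 0 2 0 0 0 0; -1 0 2 0 0 0 0; -1 0 1.5 0 0 0 0"

```text
clock: 50.17
eef_pos: [656.7, -134.2, 191.3]
tool_rot: [-3.142, -0.0, 1.601]
force: [0.9, 0.4, -2.4]
width: 10.3
gripper_force: 59.3
```

Emit:
move_arm:
  targets: "-1 0 0 0 0 0 0; -1 0 0 0 0 0 0; -1 0 0 1 0 0 0; -1 0 0 0.7 0 0 0; -1 0 0 0 0 0 0"

```text
clock: 50.58
eef_pos: [653.6, -133.9, 172.1]
tool_rot: [-3.137, -0.001, 1.6]
force: [-0.9, 0.6, -3.5]
width: 10.3
gripper_force: 59.3
```

Emit:
move_arm:
  targets: "-1 0 0 0.3 0 0 0; -1 0 0 0.3 0 0 0; -1 0 0 0 0 0 0; -1 0 0 0 0 0 0"

```text
clock: 50.92
eef_pos: [656.2, -134.0, 168.4]
tool_rot: [-3.141, -0.0, 1.601]
force: [0.0, 0.5, -2.3]
width: 10.5
gripper_force: 59.3
```

Emit:
move_arm:
  targets: "-1 0 0 0.2 0 0 0; -1 0 0 0 0 0 0; -1 0 0 0 0 0 0"

```text
clock: 51.17
eef_pos: [656.2, -133.9, 166.5]
tool_rot: [3.142, 0.0, 1.601]
force: [-0.8, -0.3, -3.2]
width: 10.3
gripper_force: 59.3
```

```bash
python3 tq.py
```

```text
tz -0.02 F [-0.8 -0.3 -3.2] yaw 91.7 pos [ 656.2 -133.9  166.5] q7 0.19 q [ 0.16  0.72  0.    1.52 -0.    0.9   0.19] w 10.3 gf 59 t 51.17
```

Emit:
move_arm:
  targets: "-1 0 0 0.2 0 0 0; -1 0 0 0 0 0 0; -1 0 0 0 0 0 0"

```text
clock: 51.42
eef_pos: [656.7, -134.0, 164.9]
tool_rot: [3.141, 0.0, 1.601]
force: [-0.0, -0.8, 0.6]
width: 10.5
gripper_force: 59.6
```

Emit:
move_arm:
  targets: "-1 0 0 0.2 0 0 0; -1 0 0 0 0 0 0; -1 0 0 0 0 0 0"

```text
clock: 51.67
eef_pos: [656.7, -134.0, 164.7]
tool_rot: [3.14, 0.0, 1.601]
force: [-3.5, 1.0, 9.7]
width: 10.8
gripper_force: 61.0
```

Emit:
move_arm:
  targets: "-1 0 0 -0.1 0 0 0; -0.3 0 0 0 0 0 0; -0.3 0 0 0 0 0 0; -0.3 0 0 0 0 0 0; -0.3 0 0 0 0 0 0"

```text
clock: 52.08
eef_pos: [656.3, -133.9, 163.2]
tool_rot: [-3.141, -0.0, 1.601]
force: [-0.4, -1.4, 0.1]
width: 30.1
gripper_force: 0.0
```

Emit:
move_arm:
  targets: "-0.3 0 0 -0.5 0 0 0; -0.3 0 0 -1 0 0 0; -0.3 0 0 -2 0 0 0; -0.3 0 0 -2.5 0 0 0; -0.3 0 0 -2.5 0 0 0"

```text
clock: 52.5
eef_pos: [656.1, -133.9, 249.9]
tool_rot: [-3.141, -0.0, 1.601]
force: [0.5, 0.0, 1.3]
width: 29.9
gripper_force: 0.0
```

Run:
```python
from h import *
d=cams.get_image('wrist');cv2.imwrite('w12raw.png',d['color'][...,::-1])
```

Emit:
move_arm:
  targets: "-0.3 0 -3.5 0 0 0 0; -0.3 0 -3.5 0 0 0 0; -0.3 0 -3.5 0 0 0 0; -0.3 0 -3.5 0 0 0 0; -0.3 0 -3.5 0 0 0 0"

```text
clock: 52.97
eef_pos: [480.0, -139.2, 249.3]
tool_rot: [3.14, 0.0, 1.601]
force: [-0.7, 0.8, 0.1]
width: 29.7
gripper_force: 0.0
```

Emit:
move_arm:
  targets: "-0.3 0 -3 0 0 0 0; -0.3 0 0 0 0 0 0; -0.3 0 0 0 0 0 0; -0.3 0 0 0 0 0 0; -0.3 0 0 0 0 0 0"

```text
clock: 53.38
eef_pos: [453.1, -140.0, 249.0]
tool_rot: [3.139, 0.0, 1.601]
force: [-0.9, -0.3, 1.0]
width: 30.3
gripper_force: 0.0
```

Run:
```python
from h import *
t=cams.get_image('top')['color'];s=cams.get_image('scene')['color']
o=np.zeros((600,800,3),np.uint8);o[:230,:400]=cv2.imread('w12raw.png')[90:320,56:456,::-1]
o[:300,400:]=cv2.resize(t[80:230,190:390],(400,300),interpolation=cv2.INTER_CUBIC)
o[300:,:400]=cv2.resize(s[160:310,160:360],(400,300),interpolation=cv2.INTER_CUBIC)
o[300:,400:]=cv2.resize(t[60:270,90:450],(400,300),interpolation=cv2.INTER_AREA)
cv2.imwrite('pics/m13.png',o[...,::-1])
```

```text
(no output)
```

View pics/m13.png

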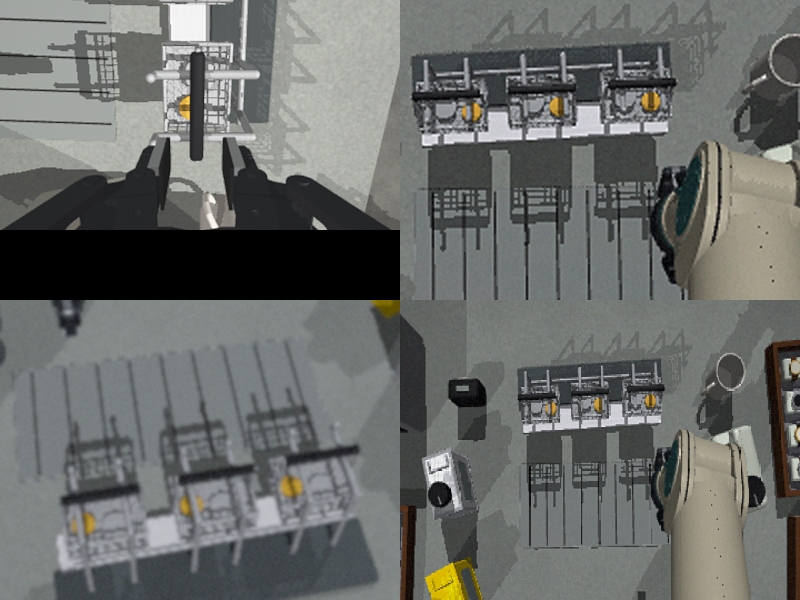

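All three bars lie across both prongs of their hooks, and the mug, clock and stand are in place. Hand in.

```bash
python3 -c "
from cell import order
print(order.finish_job())"
```

```text
the job is handed in; nothing more can be done
None
```

The job is handed in: both caps are screwed home with about three clicks each (three or four on the jerrycan, judged from wrist torque and total turn), all three baskets hang across both prongs of their own hooks, and the clock, mug and screwdriver stand were left untouched.

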